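# Rotate the stock of a filter dispenser, out of service and back

## Task

Take the filter dispenser out of service by turning its slotted brass selector with the flat screwdriver a quarter turn anticlockwise, fully to the stop at the red dot; then move the oldest carton from the front of the sloped lane into the green tray and load all the new white cartons from the bench into the lane behind the old ones, which stay in the lane. Only when the stock is right, turn the selector with the screwdriver a quarter turn clockwise, fully to the stop at the green dot, and stand the screwdriver back in its blue stand. Keep your fingers off the selector itself and leave the other things on the bench where they are.

Things in the scene. Friction and masses are not known exactly. Their poses are not given: they have to be found in the camera images.
- L1_c (a point): OLD respirator-filter carton (brown cardboard, orange band and orange disc on top), the oldest: it stands first in the lane, against the front stop. 44 mm along its x, 52 mm along its y, 50 mm tall (z), about 0.13 kg. This point is its centre, 25 mm above its underside. In the lane its x axis points up the lane.
- L2_c (a point): another carton of the old stock, same as L1 (brown, orange band), queued in the lane behind it. 44 mm along its x, 52 mm along its y, 50 mm tall (z), about 0.13 kg. This point is its centre, 25 mm above its underside. In the lane its x axis points up the lane.
- L3_c (a point): another carton of the old stock, same as L1 (brown, orange band), queued in the lane behind it; may be absent. 44 mm along its x, 52 mm along its y, 50 mm tall (z), about 0.13 kg. This point is its centre, 25 mm above its underside. In the lane its x axis points up the lane.
- N1_c (a point): NEW filter carton (white, blue band and blue disc on top) waiting upright on the bench in front of the lane, yaw within about 0.45 rad; two or three of the four are present. 44 mm along its x, 52 mm along its y, 50 mm tall (z), about 0.13 kg. This point is its centre, 25 mm above its underside.
- N2_c (a point): NEW filter carton (white, blue band and blue disc on top) waiting upright on the bench in front of the lane, yaw within about 0.45 rad; two or three of the four are present. 44 mm along its x, 52 mm along its y, 50 mm tall (z), about 0.13 kg. This point is its centre, 25 mm above its underside.
- N3_c (a point): NEW filter carton (white, blue band and blue disc on top) waiting upright on the bench in front of the lane, yaw within about 0.45 rad; two or three of the four are present. 44 mm along its x, 52 mm along its y, 50 mm tall (z), about 0.13 kg. This point is its centre, 25 mm above its underside.
- N4_c (a point): NEW filter carton (white, blue band and blue disc on top) waiting upright on the bench in front of the lane, yaw within about 0.45 rad; two or three of the four are present. 44 mm along its x, 52 mm along its y, 50 mm tall (z), about 0.13 kg. This point is its centre, 25 mm above its underside.
- deck: Sloped lane (white rollers, yellow rims), 11 degrees, about across the bench, low front end to the robot's right. Origin on the deck at the middle of the front stop's inner face, 32 mm above the bench; x up the lane (270 mm to the rear stop), y across, z square off the deck. 58 mm wide inside; side rails rise 10 mm, both stops 20 mm. Rollers run easily: a released carton slides down.
- tray: green open issue tray, fixed, 130 x 110 mm (x by y) and 32 mm tall, walls 4 mm, floor 4 mm thick. Origin under its centre, on the bench.
- selector (a joint): the slotted brass mode selector on top of the grey control box: angle in rad, hard stop at 0 = out of service (red dot), grows clockwise seen from above to a hard stop at 1.571 (a quarter turn) = in service (green dot). Starts within 0.13 of the green stop; stays where it is left; needs about 0.05 N m.
- selector_slot (a point): Centre of the mouth of the selector's slot, level with the top of the 42 mm brass rotor, 77 mm above the bench. The frame turns with the rotor: x along the slot, z up. Slot 4.2 mm wide, 7 mm deep, open right across the rotor, upper edges bevelled by 2 mm. Two black dots at its +x end point at the box's red dot at 0, at its green dot after the quarter turn.
- driver_grip (a point): Flat screwdriver (blue, yellow) tip down in its stand: point on its axis, 118 mm above the tip, 22 mm below the top, good to grip. z up, x along the blade's width. Handle 26 x 26 mm square, flats square to x and y, from 55 to 140 mm above the tip. Shaft 8 mm thick; blade 12 mm wide (x), 2.5 mm thick (y). 0.12 kg.
- driver_tip (a point): the middle of the screwdriver's tip edge; same axes.
- stand: the blue screwdriver stand, fixed: a square well, 42 mm wide outside and 32 mm inside, 92 mm tall. The handle's lower end rests on a ledge 62 mm above the bench, with a 19 mm square opening through which the shaft hangs. Origin under its centre, on the bench; z up.
- tape: bystander, leave alone: roll of white tape, 90 mm across.
- hammer: bystander, leave alone: hammer, 260 mm, lying beyond the lane.
- wrench: bystander, leave alone: flat wrench, 180 mm, lying past the tray.
- jar: bystander, leave alone: jar, 85 mm tall.
- can: bystander, leave alone: red can, 100 mm tall.
- mug: bystander, leave alone: blue mug, 90 mm tall.
There are look-alikes about, which are no part of the job. What is meant by the tray is not orange, and is the larger of those in its own colour.

How it is judged:
On the way, in this order (a step that is already met when the one before it is completed fails the run):
1. the selector is turned to out of service (value of joint selector below 0.17 rad), for 0.2 s.
2. the oldest carton lies in the tray and every new carton is in the lane behind the old ones (x of L1_c in the frame of tray between -0.06 and 0.06 m and y of L1_c in the frame of tray between -0.05 and 0.05 m and z of L1_c in the frame of tray between 0.015 and 0.042 m and x of N1_c in the frame of deck between 0.01 and 0.26 m and y of N1_c in the frame of deck between -0.012 and 0.012 m and z of N1_c in the frame of deck between 0.012 and 0.036 m and x of N2_c in the frame of deck between 0.01 and 0.26 m and y of N2_c in the frame of deck between -0.012 and 0.012 m and z of N2_c in the frame of deck between 0.012 and 0.036 m and x of N3_c in the frame of deck between 0.01 and 0.26 m and y of N3_c in the frame of deck between -0.012 and 0.012 m and z of N3_c in the frame of deck between 0.012 and 0.036 m and x of N4_c in the frame of deck between 0.01 and 0.26 m and y of N4_c in the frame of deck between -0.012 and 0.012 m and z of N4_c in the frame of deck between 0.012 and 0.036 m and x of each of N1_c, N2_c, N3_c, N4_c in the frame of L2_c above 0.03 m and x of each of N1_c, N2_c, N3_c, N4_c in the frame of L3_c above 0.03 m and x of L2_c in the frame of deck between 0.01 and 0.26 m and y of L2_c in the frame of deck between -0.012 and 0.012 m and z of L2_c in the frame of deck between 0.012 and 0.036 m and x of L3_c in the frame of deck between 0.01 and 0.26 m and y of L3_c in the frame of deck between -0.012 and 0.012 m and z of L3_c in the frame of deck between 0.012 and 0.036 m), for 0.3 s.
3. the selector is turned back to in service (value of joint selector above 1.4 rad), for 0.2 s.
4. the screwdriver stands in its stand again (x of driver_grip in the frame of stand between -0.012 and 0.012 m and y of driver_grip in the frame of stand between -0.012 and 0.012 m and z of driver_grip in the frame of stand between 0.117 and 0.133 m and angle between driver_grip's own z axis and vertical below 0.25 rad), for 0.2 s.
At the end, for the whole second after the job is handed in: L1 rests in the tray; all other present cartons rest on the deck between the rails (within 12 mm of its middle line), new ones above old ones; selector beyond 1.4 rad; screwdriver upright in the stand (0.25 rad, 12 mm sideways, 8 mm in height); all at rest (all of step 2 and all of step 4 and value of joint selector above 1.4 rad and linear speed of each of L1, L2, L3, N1, N2, N3, N4, driver below 0.03 m/s); the robot touches nothing.
It fails at once if an old carton other than the oldest is lifted out of the lane (z of any of L2_c, L3_c in the frame of deck above 0.075 m).
It fails at once if the fingers press on the selector (contact force between the fingers and selector above 2 N).
It fails at once if a bystander is displaced by more than 4 cm (distance of any of tape, hammer, wrench, jar, can, mug from where it was at the start of the episode above 0.04 m).
Of N1, N2, N3, N4 only 2 to 3 are there at a start; the rules pass over those that are not, and their reading is None.
Of L3, mug only 1 to 2 are there at a start; the rules pass over those that are not, and their reading is None.
At some moment in a run one of N1, N2, N3, N4 may be knocked a few centimetres aside while the robot is not near it.
It also fails if it takes over 208 s, if anything falls off the work surface, if the arm or the gripper's body presses on something with over 40 N, if the wrist force passes 120 N, or if a joint passes its speed limit or range.

## Robot

A 7-joint arm with a two-finger parallel gripper is mounted at the origin on the work surface. World frame = base frame: x ahead of the robot, y to its left, z up, the work surface at z = 0. Lengths are in m, angles in rad, forces in N, time in s.
With the tool pointing down it reaches from about 0.425 to 0.925 m from the base axis. Payload 6.8 kg.
Tool frame: the origin (TCP) lies on the centre line of the jaws, within the pads' length; the fingertips stand bot.tip_reach ahead of it and the grasp point (between the pads) lies 3 mm ahead of it (bot.tip_reach is the distance from the TCP to the fingertips, in m); z points along the fingers, y is the line along which they close (so a half turn about z gives the same grasp; the last joint's range is limited). The gripper opens to 85 mm and grips with 20 to 120 N. Pads are 22 mm wide; open, the fingers measure 114 mm over their backs; the gripper's body (76 mm by 85 mm) begins 54 mm behind the grasp point. The pads swing forward as they close: fully open they stand 13 mm farther back than shut.
Start: joints at [1.113, 0.477, 0.022, 1.555, -0.011, 1.109, -0.083], TCP at [0.231, -0.634, 0.253] pointing down, gripper open.
Joint ranges: [-2.96, 2.96], [-0.34, 2.1], [-1.41, 1.46], [0.24, 2.44], [-1.37, 4.51], [0.17, 1.92], [-2.96, 2.96]. Speed limits (rad/s): [2.39, 2.39, 3.14, 3.14, 3.14, 3.14, 3.14].

## Interface

Orientations are given as a unit quaternion [w, x, y, z].
In Python, from station import bot gives the robot as it stands.
- The arm moves only by the tool jog_arm, never from a script. Its argument "deltas" is a list of rows, each a list of 7 numbers: the shift along the world's x, y, z in m, then the turn, a rotation vector about the world's x, y, z in rad, then the opening, from 0 (shut) to 1 (fully open). In form: [[x, y, z, rx, ry, rz, grip], ...]. A call has 1 to 10 rows; each row shifts and turns the commanded pose from where the row before left it; what a row does not reach is not made up. A row lasts 1/10 s, in which the tool goes at most 50 mm and 8.59 degrees, less where a joint would pass 70% of its speed; a pose out of reach is approached as far as the arm can. A call with a gripper value outside its range is refused whole. The fingers move at their own pace and stop on an object; "newtons" is the grip in N (left out, the last holds). Time passes only in rows, so rows that do not move let the fingers close. It gives the time, the measured TCP pose, the force, the opening and the grip force at its end, in the units of the state.
- bot.get_obs(): the state, without advancing time (a new reading comes with each control period).
- bot.read_camera(name): name is "scene" or "side" or "wrist"; returns a dict with "img" (480x640x3 uint8, red, green, blue), "K" (3x3 intrinsics, pixels), "dist_coeffs" ([k1, k2, p1, p2, k3] as OpenCV has them; the pictures are not rectified), "eye" and "attitude" of the camera in the world. Camera axes: x right, y down, z forward; pixel columns grow to the right and rows downward; lengths in m; the calibration is good to about 2 mm. A picture is of the moment at which its call begins. There is no depth.
- bot.hand_in(): hands the job in; it is judged then, once.
The state is a dict: "t": time; "q": joint angles; "joint_vel": joint speeds; "joint_torque": joint torques, N m; "eef_pos": TCP position; "tool_rot": TCP orientation; "contact_force": force on the tool from outside, world axes, zero at the start; "torque": the same for the moment, N m; "gripper_width": opening from 0.0 (shut) to 1.0 (fully open); "grasp_force": force on a finger pad.
Only numpy, scipy, OpenCV 4.12 (cv2) and the standard library are available. Lean on these libraries where they do the work, as an engineer would, in place of code of your own. Each camera call takes 0.05 s, during which the arm holds its last target. There are 200 camera calls.

## Working session

There is one attempt and no reset: what is moved stays moved. The work goes in short steps, Python scripts to look and compute and a tool call to move; the robot and the scene stay as the last step left them, time stands still between calls to the robot, and variables do not carry over. Pictures are saved under pics/ and viewed, at most 14 in all, crops included, and the job is handed in when it is done.

Besides the shell and the picture viewer there is one more tool, called after "Call:" in YAML: its name, and indented under it one key for each argument. jog_arm: Moves the arm, as the interface text tells. Its arguments: {"type":"object","properties":{"deltas":{"type":"array"},"newtons":{"type":"number"}},"required":["deltas"]}

```bash
mkdir -p pics; ls; cat > h.py <<'E'
import numpy as np, cv2
from scipy.spatial.transform import Rotation as R
from station import bot
def q2R(q): return R.from_quat([q[1],q[2],q[3],q[0]]).as_matrix()
def snap(name,fn=None):
    c=bot.read_camera(name)
    if fn: cv2.imwrite('pics/'+fn,c['img'][...,::-1])
    return c
def Rc(c):
    a=np.array(c['attitude']); return a if a.shape==(3,3) else q2R(a)
def ray(c,px):
    u=cv2.undistortPoints(np.array(px,float).reshape(-1,1,2),np.array(c['K']),np.array(c['dist_coeffs'])).reshape(-1,2)
    return np.c_[u,np.ones(len(u))]@Rc(c).T
def onz(c,px,z):
    d=ray(c,px); e=np.array(c['eye']); z=np.broadcast_to(z,len(d))
    return e+d*((z-e[2])/d[:,2])[:,None]
def proj(c,P):
    P=np.array(P,float).reshape(-1,3); M=Rc(c).T
    return cv2.projectPoints(P,cv2.Rodrigues(M)[0],-M@np.array(c['eye']),np.array(c['K']),np.array(c['dist_coeffs']))[0].reshape(-1,2)
def tri(cs,pxs):
    A=np.zeros((3,3));b=np.zeros(3)
    for c,p in zip(cs,pxs):
        d=ray(c,[p])[0]; d/=np.linalg.norm(d); M=np.eye(3)-np.outer(d,d); A+=M;b+=M@np.array(c['eye'])
    return np.linalg.solve(A,b)
E
python3 - <<'E'
from h import *
import pickle
for n in ['scene','side','wrist']:
    c=snap(n,n+'0.png'); pickle.dump(c,open(n+'0.pkl','wb')); print(n,c['eye'],c['attitude'],c['K'][0],c['dist_coeffs'])
print(bot.get_obs(),bot.tip_reach)
E
```

```text
pics
scene [ 1.260266   -0.77800307  1.35798782] [-0.29218688  0.86797892  0.38327244 -0.11975667] [621.15084646   0.         319.94264282] [0.01957079 0.         0.         0.         0.        ]
side [0.17142273 0.97100716 0.89167793] [ 0.08728248 -0.14856482  0.87074799 -0.46055207] [586.1438101    0.         319.84582993] [0.04015284 0.         0.         0.         0.        ]
wrist [ 0.29207075 -0.61140854  0.37356538] [ 0.10577559  0.81219874 -0.56878978 -0.07498614] [352.5547862   0.        321.1836659] [-0.03397493  0.          0.          0.          0.        ]
{'t': 0.15, 'q': array([ 1.11288021,  0.47766159,  0.02239503,  1.55617238, -0.01147477,
        1.10930903, -0.08309769]), 'joint_vel': array([ 0.00096847, -0.00243492, -0.00125391, -0.00191793, -0.00013976,
        0.00059608,  0.00097278]), 'joint_torque': array([ 1.70779946e-03, -5.96921432e+01,  1.60957664e+00, -2.81487858e+01,
        1.26402374e-02,  6.52806499e-03, -2.20397123e-05]), 'eef_pos': array([ 0.23116433, -0.63375165,  0.25253749]), 'tool_rot': array([-6.83752963e-04,  9.84743259e-01,  1.74012092e-01, -1.94552130e-04]), 'contact_force': array([ 0.17751172, -0.63027712,  0.29634487]), 'torque': array([-0.03134029,  0.01248701,  0.02698234]), 'grasp_force': 0.0, 'gripper_width': 0.9987653886874979} 0.022
```

View pics/scene0.png

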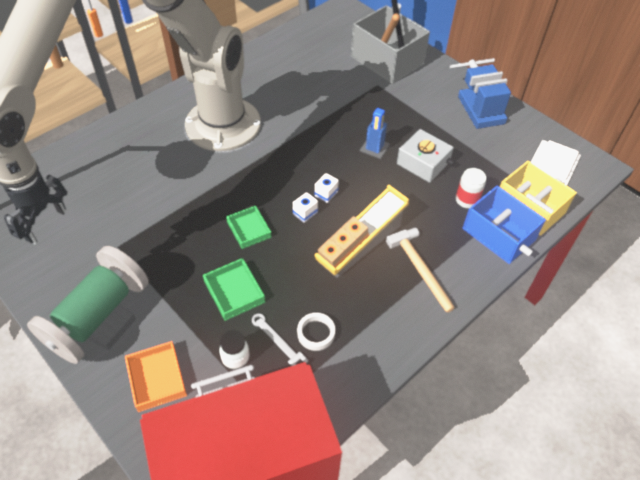

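View pics/side0.png

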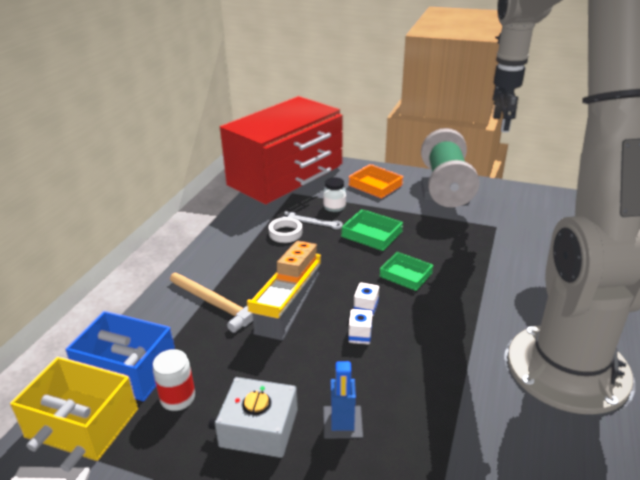

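The scene picture shows: new cartons at (305,207) and (327,187); three old cartons in the lane from (330,250) to (355,228); driver at (377,130); selector at (427,146). Tray candidates are large green (234,288), small green (249,227, decoy) and orange (155,375, decoy), so I choose the large green one. I'll check that in close crops.

```bash
python3 - <<'E'
import cv2
a=cv2.imread('pics/scene0.png');b=cv2.imread('pics/side0.png')
def crop(im,x0,y0,w,h,s,step=20):
    o=cv2.resize(im[y0:y0+h,x0:x0+w],None,fx=s,fy=s,interpolation=cv2.INTER_CUBIC)
    for x in range((x0+step-1)//step*step,x0+w,step):
        cv2.line(o,((x-x0)*s,0),((x-x0)*s,6),(0,255,255),1);cv2.putText(o,str(x),((x-x0)*s+2,12),0,.35,(0,255,255),1)
    for y in range((y0+step-1)//step*step,y0+h,step):
        cv2.line(o,(0,(y-y0)*s),(6,(y-y0)*s),(0,255,255),1);cv2.putText(o,str(y),(2,(y-y0)*s+12),0,.35,(0,255,255),1)
    return o
cv2.imwrite('pics/c1.png',crop(a,290,100,170,180,3) if 0 else crop(a,285,100,175,150,4)[:600])
cv2.imwrite('pics/c2.png',crop(b,215,235,165,150,4)[:600])
import numpy as np
cv2.imwrite('pics/c3.png',np.hstack([crop(a,195,195,95,150,4), crop(b,210,355,105,150-25,4)[:500] if 0 else cv2.copyMakeBorder(crop(b,210,360,100,110,4),0,160,0,0,cv2.BORDER_CONSTANT)]))
E
```

```text
(no output)
```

View pics/c1.png

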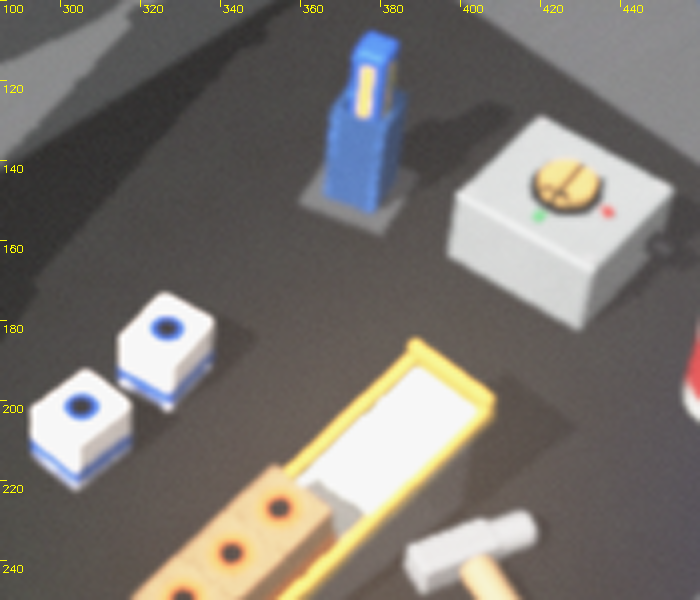

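View pics/c3.png

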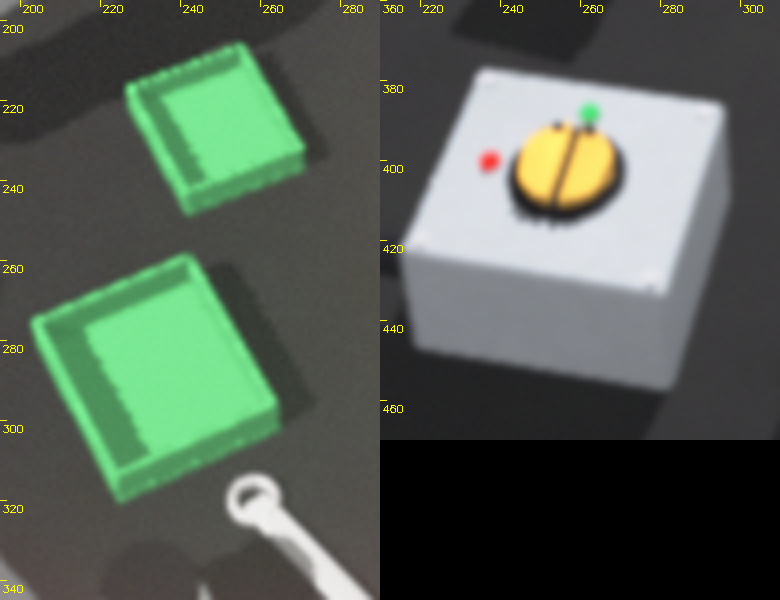

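The large green tray (c3 lower left, centre around (234,288)) is bigger than the small green one, so it is the tray. The slot's two black dots sit at the green side. Next I'll compute coarse positions.

```bash
python3 - <<'E'
from h import *
import pickle
np.set_printoptions(precision=4,suppress=True)
s=pickle.load(open('scene0.pkl','rb'));d=pickle.load(open('side0.pkl','rb'))
print('rotor',tri([s,d],[(426.7,146.2),(256.2,401.2)]), onz(s,[(426.7,146.2)],.077),onz(d,[(256.2,401.2)],.077))
sl=onz(s,[(431.2,140.7),(422,150.7)],.077);sd=onz(d,[(258.7,392.5),(253.2,411.7)],.077)
print('slot',sl,sd)
print('dots g/r',onz(s,[(420,154),(437,153)],.066),onz(d,[(262,388.5),(237.5,400.5)],.066))
print('driver top', onz(s,[(378.8,111.7)],.147),onz(d,[(343,369)],.147), tri([s,d],[(378.8,111.7),(343,369)]))
print('new',onz(s,[(305.2,201.5),(326.7,182)],.05))
print('new side',onz(d,[(367,292),(360.5,320)],.05))
L=onz(s,[(330.7,249.5),(342.7,238.2),(355,227)],np.array([.032+.05+.022*.19,.082+.066*.19,.082+.11*.19]))
print('old',L, np.diff(L,axis=0))
print('tray rim',onz(s,[(203.5,275.5),(243,260),(264,296.5),(225,316)],.032))
E
```

```text
rotor [0.5317 0.3441 0.0712] [[0.5351 0.3391 0.077 ]] [[0.529  0.3485 0.077 ]]
slot [[0.5289 0.3659 0.077 ]
 [0.5382 0.3153 0.077 ]] [[0.5332 0.3289 0.077 ]
 [0.5241 0.3713 0.077 ]]
dots g/r [[0.537  0.3104 0.066 ]
 [0.5673 0.3502 0.066 ]] [[0.5364 0.3096 0.066 ]
 [0.5664 0.3495 0.066 ]]
driver top [[0.3903 0.2798 0.147 ]] [[0.3869 0.2892 0.147 ]] [0.3877 0.2843 0.1422]
new [[ 0.4387 -0.0475  0.05  ]
 [ 0.4258  0.0454  0.05  ]]
new side [[ 0.4364 -0.043   0.05  ]
 [ 0.4233  0.0532  0.05  ]]
old [[ 0.6218 -0.1251  0.0862]
 [ 0.6207 -0.0825  0.0945]
 [ 0.6203 -0.039   0.1029]] [[-0.0011  0.0425  0.0084]
 [-0.0005  0.0436  0.0084]]
tray rim [[ 0.4377 -0.3928  0.032 ]
 [ 0.4671 -0.2888  0.032 ]
 [ 0.5883 -0.3187  0.032 ]
 [ 0.5675 -0.4239  0.032 ]]
```

View pics/wrist0.png

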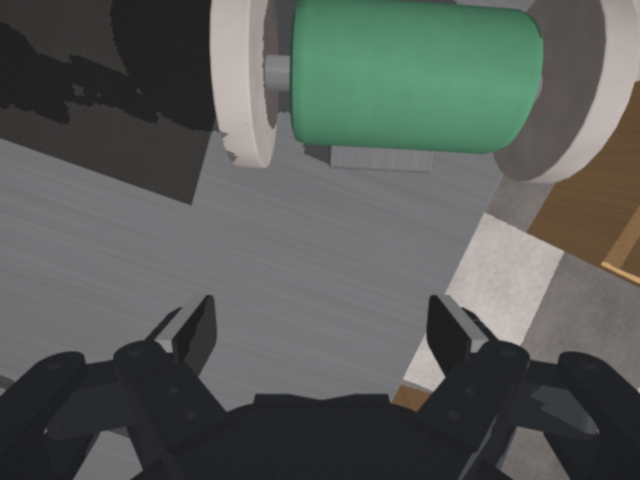

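Wrist view shows only the green spool, off to the side. Next I'll move over to view the driver and selector.

Call:
jog_arm:
  deltas:
    - [0.027, 0.038, 0.007, 0, 0, 0.08, 1]
    - [0.027, 0.038, 0.007, 0, 0, 0.08, 1]
    - [0.027, 0.038, 0.007, 0, 0, 0.08, 1]
    - [0.027, 0.038, 0.007, 0, 0, 0.08, 1]
    - [0.027, 0.038, 0.007, 0, 0, 0.08, 1]
    - [0.027, 0.038, 0.007, 0, 0, 0.08, 1]
    - [0.027, 0.038, 0.007, 0, 0, 0.08, 1]
    - [0.027, 0.038, 0.007, 0, 0, 0.08, 1]
    - [0.027, 0.038, 0.007, 0, 0, 0.08, 1]
    - [0.027, 0.038, 0.007, 0, 0, 0.08, 1]

```text
t: 1.15
eef_pos: [0.5019, -0.2525, 0.3235]
tool_rot: [0.0, 0.838, 0.545, -0.0]
contact_force: [-0.2, 0.6, -0.2]
gripper_width: 1.0
grasp_force: 0.0
```

Call:
jog_arm:
  deltas:
    - [-0.004, 0.045, 0.002, 0, 0, 0.06, 1]
    - [-0.004, 0.045, 0.002, 0, 0, 0.06, 1]
    - [-0.004, 0.045, 0.002, 0, 0, 0.06, 1]
    - [-0.004, 0.045, 0.002, 0, 0, 0.06, 1]
    - [-0.004, 0.045, 0.002, 0, 0, 0.06, 1]
    - [-0.004, 0.045, 0.002, 0, 0, 0.06, 1]
    - [-0.004, 0.045, 0.002, 0, 0, 0.06, 1]
    - [-0.004, 0.045, 0.002, 0, 0, 0.06, 1]
    - [-0.004, 0.045, 0.002, 0, 0, 0.06, 1]
    - [-0.004, 0.045, 0.002, 0, 0, 0.06, 1]
    - [0, 0, 0, 0, 0, 0, 1]

```text
$.deltas: bad value
```

```bash
python3 - <<'E'
from h import *
import pickle
c=snap('wrist','w1.png'); pickle.dump(c,open('w1.pkl','wb'))
o=bot.get_obs(); print(o['t'],o['eef_pos'],o['tool_rot'],o['q'],c['eye'],Rc(c)[:,2])
E
```

```text
1.2 [ 0.5075448  -0.24369486  0.32504202] [-2.35244437e-04  8.34298089e-01  5.51304536e-01  3.15482103e-03] [ 0.61773944  0.25171208 -0.3358494   1.72290485  0.08339154  1.17803974
 -0.14289359] [ 0.52809892 -0.19287566  0.44468368] [-0.10435515 -0.2354005  -0.96627978]
```

View pics/w1.png

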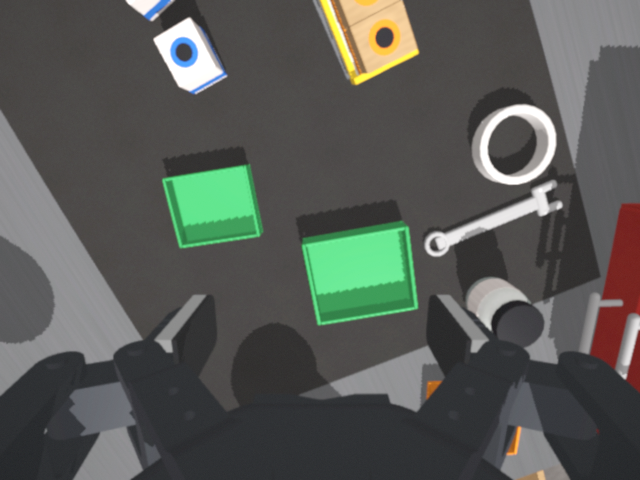

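This shows the large green tray (rim corners about (303,233), (408,226), (417,309), (319,324)) and the small decoy at (212,205). I'll continue to the driver.

Call:
jog_arm:
  deltas:
    - [-0.004, 0.045, 0.002, 0, 0, 0.06, 1]
    - [-0.004, 0.045, 0.002, 0, 0, 0.06, 1]
    - [-0.004, 0.045, 0.002, 0, 0, 0.06, 1]
    - [-0.004, 0.045, 0.002, 0, 0, 0.06, 1]
    - [-0.004, 0.045, 0.002, 0, 0, 0.06, 1]
    - [-0.004, 0.045, 0.002, 0, 0, 0.06, 1]
    - [-0.004, 0.045, 0.002, 0, 0, 0.06, 1]
    - [-0.004, 0.045, 0.002, 0, 0, 0.06, 1]
    - [-0.004, 0.045, 0.002, 0, 0, 0.06, 1]
    - [0, 0.04, 0, 0, 0, 0.06, 1]

```text
t: 2.2
eef_pos: [0.4645, 0.1929, 0.3417]
tool_rot: [0.0, 0.64, 0.768, 0.0]
contact_force: [-0.4, -0.2, 0.2]
gripper_width: 1.001
grasp_force: 0.0
```

Call:
jog_arm:
  deltas:
    - [0, 0.02, 0, 0, 0, 0, 1]
    - [0, 0, 0, 0, 0, 0, 1]

```text
t: 2.4
eef_pos: [0.4644, 0.2142, 0.3413]
tool_rot: [-0.001, 0.639, 0.769, 0.001]
contact_force: [1.0, -0.2, -0.2]
gripper_width: 1.001
grasp_force: 0.0
```

```bash
python3 - <<'E'
from h import *
import pickle
w=pickle.load(open('w1.pkl','rb'));print(onz(w,[(303,233),(408,226),(417,309),(319,324)],.032))
c=snap('wrist','w2.png'); pickle.dump(c,open('w2.pkl','wb'))
o=bot.get_obs(); print(o['t'],o['eef_pos'],o['tool_rot'],o['q'],c['eye'],Rc(c)[:,2])
E
```

```text
[[ 0.46851358 -0.2733795   0.032     ]
 [ 0.58708191 -0.3167375   0.032     ]
 [ 0.55990321 -0.4234834   0.032     ]
 [ 0.43673663 -0.39153695  0.032     ]]
2.45 [0.46488546 0.21176887 0.34101208] [-3.44250178e-04  6.40122244e-01  7.68272976e-01 -1.72992803e-04] [ 0.09032894  0.19694412 -0.72837099  1.79039097  0.13919618  1.20713743
 -0.49673401] [0.45225727 0.27800678 0.46251657] [ 0.04701838 -0.25156273 -0.96669823]
```

View pics/w2.png

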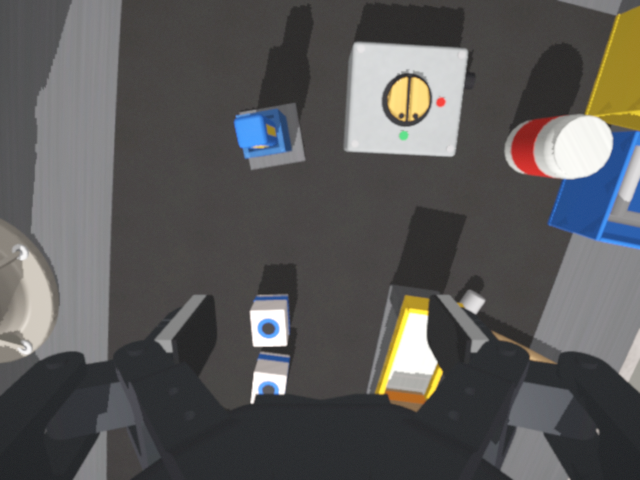

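The picture shows the driver in its stand at (265,130), the box with its rotor at (407,98), green dot (403,135) and red dot (441,102). I'll enlarge it.

```bash
python3 - <<'E'
import cv2,numpy as np
a=cv2.imread('pics/w2.png')
def cr(x0,y0,w,h,s):
    o=cv2.resize(a[y0:y0+h,x0:x0+w],None,fx=s,fy=s,interpolation=cv2.INTER_CUBIC)
    for x in range(x0+(-x0)%10,x0+w,10): cv2.line(o,((x-x0)*s,0),((x-x0)*s,8),(0,255,255),1);cv2.putText(o,str(x),((x-x0)*s+2,20),0,.35,(0,255,255),1)
    for y in range(y0+(-y0)%10,y0+h,10): cv2.line(o,(0,(y-y0)*s),(8,(y-y0)*s),(0,255,255),1);cv2.putText(o,str(y),(10,(y-y0)*s+4),0,.35,(0,255,255),1)
    return o
cv2.imwrite('pics/c4.png',np.hstack([cr(225,95,85,80,5)[:400],cr(375,62,75,80,5)]))
E
```

```text
(no output)
```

View pics/c4.png

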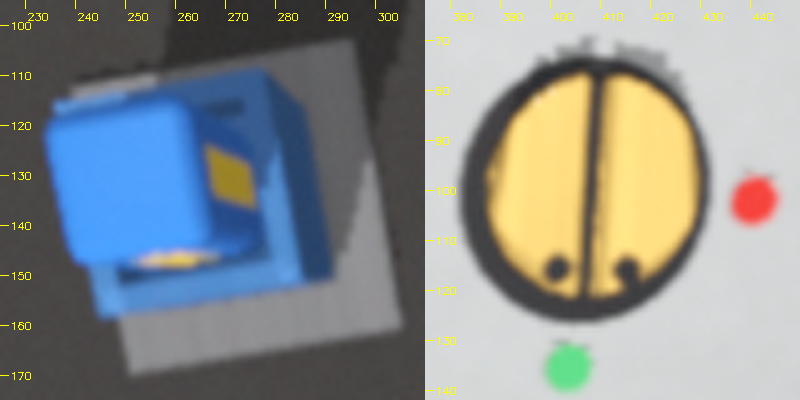

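```bash
python3 - <<'E'
from h import *
import pickle
np.set_printoptions(precision=4,suppress=True)
w=pickle.load(open('w2.pkl','rb'));s=pickle.load(open('scene0.pkl','rb'));d=pickle.load(open('side0.pkl','rb'))
def ang(v): return np.degrees(np.arctan2(v[1],v[0]))
H=onz(w,[(234.4,118.6),(262,115.6),(267.4,143),(240,147.4)],.147);print('handle',H,H.mean(0),[np.linalg.norm(H[i]-H[i-1]) for i in range(4)],[ang(H[i]-H[i-1]) for i in range(4)])
P=onz(w,[(295.4,102.6),(305.4,160.6),(251,170)],0.002);print('plate',P,ang(P[1]-P[0]),ang(P[2]-P[1]),(P[0]+P[2])/2)
T=onz(w,[(277.4,109),(284.6,151.4),(245,158.6)],.092);print('standtop',T,(T[0]+T[2])/2,np.linalg.norm(T[1]-T[0]),np.linalg.norm(T[2]-T[1]),ang(T[1]-T[0]),ang(T[2]-T[1]))
S=onz(w,[(409.4,76.4),(407.2,121.6)],.077);print('slot',S,S.mean(0),ang(S[1]-S[0]),np.linalg.norm(S[1]-S[0]))
print('ctr',onz(w,[(408.7,98.8)],.077)); print('tri',tri([w,s,d],[(408.5,98.9),(426.7,146.2),(256.2,401.2)]))
D=onz(w,[(403.8,135.6),(441,102)],.066);print('dots',D)
o=bot.get_obs();M=q2R(o['tool_rot']);print('toolyaw x',ang(M[:,0]))
E
```

```text
handle [[0.375  0.29   0.147 ]
 [0.3978 0.2966 0.147 ]
 [0.4057 0.2751 0.147 ]
 [0.3828 0.2672 0.147 ]] [0.3903 0.2822 0.147 ] [np.float64(0.02408568826808091), np.float64(0.02376463597763769), np.float64(0.022858641968437607), np.float64(0.02421130174123106)] [np.float64(108.85541370449528), np.float64(16.098767243006645), np.float64(-69.9564023381598), np.float64(-160.93390913318177)]
plate [[0.411  0.3276 0.002 ]
 [0.4351 0.2611 0.002 ]
 [0.3684 0.2368 0.002 ]] -70.09603699018976 -160.037251384791 [0.3897 0.2822 0.002 ]
standtop [[0.4025 0.3088 0.092 ]
 [0.416  0.2696 0.092 ]
 [0.3771 0.2552 0.092 ]] [0.3898 0.282  0.092 ] 0.041449184792100476 0.041450515462761794 -70.95371225037302 -159.68115648131925
slot [[0.5272 0.3657 0.077 ]
 [0.5354 0.3226 0.077 ]] [0.5313 0.3441 0.077 ] -79.24539665120378 0.04390115378454582
ctr [[0.5316 0.3447 0.077 ]]
tri [0.5319 0.3446 0.0715]
dots [[0.5376 0.3091 0.066 ]
 [0.5684 0.35   0.066 ]]
toolyaw x 100.398115703777
```

Call:
jog_arm:
  deltas:
    - [-0.025, 0.0235, -0.02, 0, 0, 0.056, 1]
    - [-0.025, 0.0235, -0.02, 0, 0, 0.056, 1]
    - [-0.025, 0.0235, -0.02, 0, 0, 0.056, 1]
    - [0, 0, -0.03, 0, 0, 0, 1]
    - [0, 0, -0.03, 0, 0, 0, 1]
    - [0, 0, -0.03, 0, 0, 0, 1]
    - [0, 0, 0, 0, 0, 0, 1]
    - [0, 0, 0, 0, 0, 0, 1]

```text
t: 3.25
eef_pos: [0.3908, 0.2803, 0.1916]
tool_rot: [-0.0, 0.575, 0.818, -0.001]
contact_force: [-0.0, -0.0, -0.2]
gripper_width: 1.001
grasp_force: 0.0
```

```bash
cat >> h.py <<'E'
def st():
    o=bot.get_obs();M=q2R(o['tool_rot']);np.set_printoptions(precision=4,suppress=True)
    print('t',o['t'],'p',o['eef_pos'],'yaw',np.degrees(np.arctan2(M[1,0],M[0,0])),'z',M[:,2],'q',o['q'],'F',o['contact_force'],'T',o['torque'],'g',o['gripper_width'],o['grasp_force'])
E
python3 -c "
from h import *
st()"
```

```text
t 3.25 p [0.3908 0.2803 0.1916] yaw 109.78191518623484 z [-0.0007 -0.0008 -1.    ] q [-0.0933  0.3295 -0.7736  2.0295  0.2941  0.8948 -0.6816] F [-0.0438 -0.0455 -0.2361] T [0.0017 0.0201 0.0415] g 1.000651703283496 0.0
```

Call:
jog_arm:
  deltas:
    - [-0.001, 0.0015, -0.02, 0, 0, 0, 1]
    - [0, 0, -0.02, 0, 0, 0, 1]
    - [0, 0, -0.0235, 0, 0, 0.004, 1]
    - [0, 0, 0, 0, 0, 0, 1]
    - [0, 0, 0, 0, 0, 0, 0]
    - [0, 0, 0, 0, 0, 0, 0]
    - [0, 0, 0, 0, 0, 0, 0]
    - [0, 0, 0, 0, 0, 0, 0]
    - [0, 0, 0, 0, 0, 0, 0]
  newtons: 80

```text
t: 4.15
eef_pos: [0.3899, 0.2832, 0.1288]
tool_rot: [0.0, 0.573, 0.82, 0.001]
contact_force: [-1.2, -2.0, 6.2]
gripper_width: 0.296
grasp_force: 78.4
```

Call:
jog_arm:
  deltas:
    - [0, 0, 0.02, 0, 0, 0, 0]
    - [0, 0, 0.03, 0, 0, 0, 0]
    - [0, 0, 0.03, 0, 0, 0, 0]
    - [0, 0, 0.03, 0, 0, 0, 0]
    - [0, 0, 0.03, 0, 0, 0, 0]
    - [0, 0, 0, 0, 0, 0, 0]

```text
t: 4.75
eef_pos: [0.3907, 0.2846, 0.2716]
tool_rot: [0.001, 0.573, 0.82, 0.003]
contact_force: [0.8, 1.2, -1.7]
gripper_width: 0.296
grasp_force: 78.6
```

```bash
python3 - <<'E'
from h import *
import pickle
st()
p=bot.get_obs()['eef_pos']
tip=p-[0,0,.121]
out=[]
for n in ['scene','side']:
    c=snap(n); pickle.dump(c,open(n+'1.pkl','wb')); u=proj(c,[tip,p])
    print(n,u)
    m=u.mean(0).astype(int); x0,y0=m[0]-32,m[1]-40
    o=cv2.resize(c['img'][y0:y0+96,x0:x0+64,::-1],None,fx=6,fy=6,interpolation=cv2.INTER_CUBIC)
    print('origin',x0,y0); out.append(o)
cv2.imwrite('pics/c5.png',np.hstack(out))
E
```

```text
t 4.75 p [0.3907 0.2846 0.2716] yaw 110.10823476474165 z [ 0.006   0.0035 -1.    ] q [-0.0328  0.2251 -0.8218  1.9406  0.1923  1.0477 -0.5867] F [ 0.7656  1.1955 -1.6786] T [ 0.0004 -0.0112  0.0463] g 0.2955930650869853 78.63667488098145
scene [[380.1696 110.053 ]
 [384.3794  75.9733]]
origin 350 53
side [[341.7741 365.081 ]
 [342.1825 311.4039]]
origin 309 298
```

View pics/c5.png

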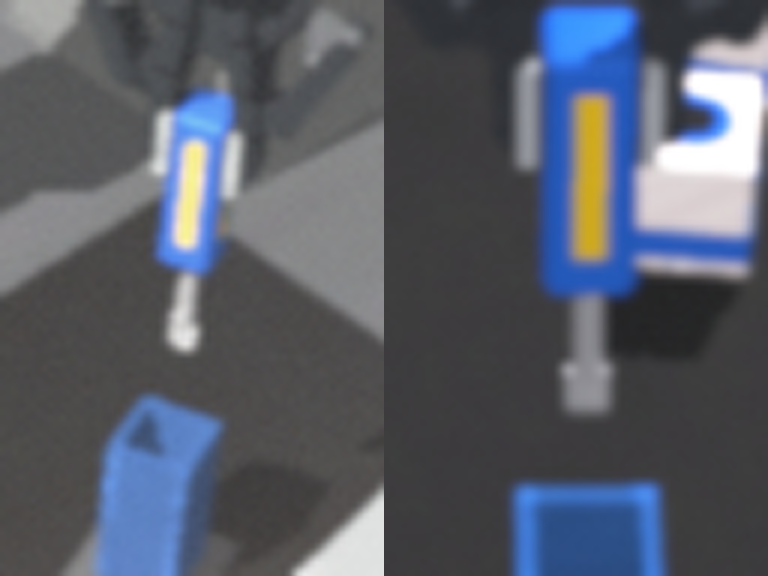

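The blade is wide in the side view, so its width lies along the tool's y axis (about 20°). I'll turn it to the slot direction (−79.3°) and hover over the selector.

Call:
jog_arm:
  deltas:
    - [0.014, 0.006, -0.003, 0, 0, -0.144, 0]
    - [0.014, 0.006, -0.003, 0, 0, -0.144, 0]
    - [0.014, 0.006, -0.003, 0, 0, -0.144, 0]
    - [0.014, 0.006, -0.003, 0, 0, -0.144, 0]
    - [0.014, 0.006, -0.003, 0, 0, -0.144, 0]
    - [0.014, 0.006, -0.003, 0, 0, -0.144, 0]
    - [0.014, 0.006, -0.003, 0, 0, -0.144, 0]
    - [0.014, 0.006, -0.003, 0, 0, -0.144, 0]
    - [0.014, 0.006, -0.003, 0, 0, -0.144, 0]
    - [0.014, 0.006, -0.003, 0, 0, -0.144, 0]

```text
t: 5.85
eef_pos: [0.5289, 0.3424, 0.2351]
tool_rot: [0.001, 0.972, 0.236, -0.002]
contact_force: [-0.8, 0.2, -1.2]
gripper_width: 0.297
grasp_force: 78.6
```

Call:
jog_arm:
  deltas:
    - [0, 0, 0, 0, 0, -0.144, 0]
    - [0, 0, 0, 0, 0, -0.144, 0]
    - [0, 0, 0, 0, 0, 0, 0]
    - [0, 0, 0, 0, 0, 0, 0]
    - [0, 0, 0, 0, 0, 0, 0]

```text
t: 6.35
eef_pos: [0.529, 0.3426, 0.237]
tool_rot: [0.0, 0.995, 0.098, -0.001]
contact_force: [0.7, -0.5, -1.2]
gripper_width: 0.294
grasp_force: 78.6
```

```bash
python3 - <<'E'
from h import *
import pickle
st()
p=bot.get_obs()['eef_pos']
tip=p-[0,0,.121]
out=[]
for n in ['scene','side']:
    c=snap(n); pickle.dump(c,open(n+'2.pkl','wb')); u=proj(c,[tip,p])
    print(n,u)
    m=u[0].astype(int); x0,y0=m[0]-32,m[1]-35
    o=cv2.resize(c['img'][y0:y0+80,x0:x0+64,::-1],None,fx=6,fy=6,interpolation=cv2.INTER_CUBIC)
    print('origin',x0,y0); out.append(o)
cv2.imwrite('pics/c6.png',np.hstack(out))
E
```

```text
t 6.35 p [0.529  0.3426 0.237 ] yaw 11.272531183359268 z [-0.001  -0.0008 -1.    ] q [-0.3745  0.451  -0.4044  1.6619  0.1966  1.0703 -2.2118] F [ 0.7393 -0.4976 -1.1795] T [-0.0365  0.0355  0.0072] g 0.2936284219750492 78.61083984375
scene [[428.0135 134.6756]
 [435.0243 101.8738]]
origin 396 99
side [[255.9787 383.4835]
 [250.4201 331.8152]]
origin 223 348
```

View pics/c6.png

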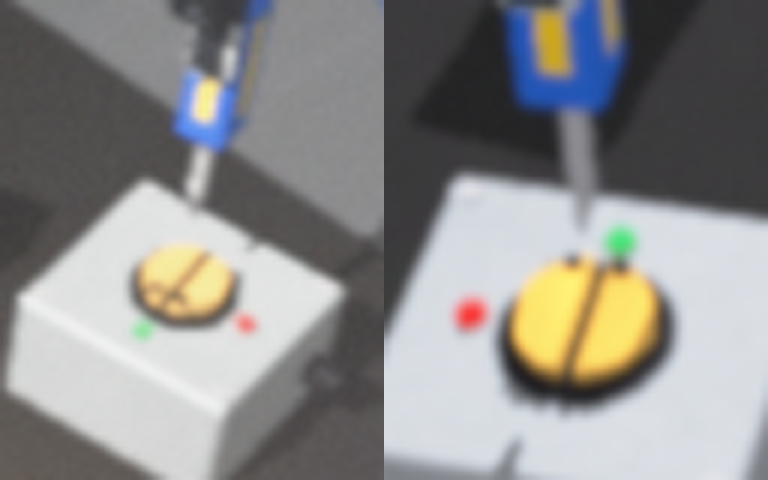

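```bash
python3 - <<'E'
from h import *
import pickle
s=pickle.load(open('scene2.pkl','rb'));d=pickle.load(open('side2.pkl','rb'))
print('tip',tri([s,d],[(428.2,133.2),(256.3,385.5)]),onz(s,[(428.2,133.2)],.116),onz(d,[(256.3,385.5)],.116))
print('rotor',tri([s,d],[(427,145.7),(256.4,401.5)]),onz(s,[(427,145.7)],.077),onz(d,[(256.4,401.5)],.077))
E
```

```text
tip [0.52595129 0.34706249 0.11670905] [[0.52531308 0.34758076 0.116     ]] [[0.52648641 0.34662923 0.116     ]]
rotor [0.53103357 0.3454168  0.07196446] [[0.53434666 0.34128213 0.077     ]] [[0.5283815  0.34897387 0.077     ]]
```

Call:
jog_arm:
  deltas:
    - [0.0035, 0.002, 0, 0, 0, -0.01, 0]
    - [0, 0, -0.011, 0, 0, 0, 0]
    - [0, 0, -0.011, 0, 0, 0, 0]
    - [0, 0, -0.01, 0, 0, 0, 0]
    - [0, 0, 0, 0, 0, 0, 0]
    - [0, 0, 0, 0, 0, 0, 0]

```text
t: 7.05
eef_pos: [0.5326, 0.3447, 0.2052]
tool_rot: [0.0, 0.996, 0.092, -0.0]
contact_force: [0.8, -0.3, -0.4]
gripper_width: 0.292
grasp_force: 78.6
```

Call:
jog_arm:
  deltas:
    - [0, 0, -0.003, 0, 0, 0, 0]
    - [0, 0, -0.003, 0, 0, 0, 0]
    - [0, 0, -0.002, 0, 0, 0, 0]
    - [0, 0, 0, 0, 0, 0, 0]
    - [0, 0, 0, 0, 0, 0, 0]

```text
t: 7.55
eef_pos: [0.5329, 0.3449, 0.1978]
tool_rot: [-0.0, 0.996, 0.092, 0.0]
contact_force: [0.5, -0.1, -2.2]
gripper_width: 0.295
grasp_force: 78.6
```

Call:
jog_arm:
  deltas:
    - [0, 0, -0.002, 0, 0, 0, 0]
    - [0, 0, -0.001, 0, 0, 0, 0]
    - [0, 0, 0, 0, 0, 0, 0]
    - [0, 0, 0, 0, 0, 0, 0]

```text
t: 7.95
eef_pos: [0.5328, 0.3448, 0.1948]
tool_rot: [0.0, 0.996, 0.092, -0.0]
contact_force: [0.2, -0.4, -0.9]
gripper_width: 0.296
grasp_force: 78.7
```

```bash
python3 - <<'E'
from h import *
st()
E
```

```text
t 7.95 p [0.5328 0.3448 0.1948] yaw 10.525549810806119 z [-0.0001 -0.0001 -1.    ] q [-0.3856  0.4988 -0.3914  1.6914  0.2194  0.9949 -2.2412] F [ 0.2097 -0.3774 -0.899 ] T [0.0151 0.0518 0.0157] g 0.29631211369187754 78.70668053627014
```

Call:
jog_arm:
  deltas:
    - [0, 0, -0.002, 0, 0, 0, 0]
    - [0, 0, -0.001, 0, 0, 0, 0]
    - [0, 0, 0, 0, 0, 0, 0]
    - [0, 0, 0, 0, 0, 0, 0]

```text
t: 8.35
eef_pos: [0.5328, 0.3449, 0.1918]
tool_rot: [-0.0, 0.996, 0.092, 0.0]
contact_force: [0.3, 0.7, -0.4]
gripper_width: 0.298
grasp_force: 79.0
```

Call:
jog_arm:
  deltas:
    - [0, 0, -0.001, 0, 0, 0, 0]
    - [0, 0, 0, 0, 0, 0, 0]
    - [0, 0, 0, 0, 0, 0, 0]

```text
t: 8.65
eef_pos: [0.533, 0.345, 0.1916]
tool_rot: [-0.0, 0.996, 0.092, 0.0]
contact_force: [-0.9, -0.8, 5.5]
gripper_width: 0.297
grasp_force: 79.8
```

Call:
jog_arm:
  deltas:
    - [0, 0, 0, 0, 0, 0.07, 0]
    - [0, 0, 0, 0, 0, 0.07, 0]
    - [0, 0, 0, 0, 0, 0.07, 0]
    - [0, 0, 0, 0, 0, 0.07, 0]
    - [0, 0, 0, 0, 0, 0.07, 0]
    - [0, 0, 0, 0, 0, 0, 0]

```text
t: 9.25
eef_pos: [0.5326, 0.345, 0.1916]
tool_rot: [-0.0, 0.964, 0.265, -0.0]
contact_force: [-2.4, -0.9, 6.9]
gripper_width: 0.294
grasp_force: 79.6
```

```bash
python3 - <<'E'
from h import *
st()
E
```

```text
t 9.25 p [0.5326 0.345  0.1916] yaw 30.68718154634218 z [-0.0002  0.     -1.    ] q [-0.3304  0.5149 -0.4695  1.6902  0.2676  1.0009 -1.9283] F [-2.4192 -0.9258  6.9153] T [-0.4711  0.8799 -0.0555] g 0.29447513849039053 79.62406396865845
```

It bottomed in the slot and the moment matches 0.05 N m, so I'll keep turning.

Call:
jog_arm:
  deltas:
    - [0, 0, 0.0005, 0, 0, 0.09, 0]
    - [0, 0, 0, 0, 0, 0.09, 0]
    - [0, 0, 0, 0, 0, 0.09, 0]
    - [0, 0, 0, 0, 0, 0.09, 0]
    - [0, 0, 0, 0, 0, 0.09, 0]
    - [0, 0, 0, 0, 0, 0.09, 0]
    - [0, 0, 0, 0, 0, 0.09, 0]
    - [0, 0, 0, 0, 0, 0.09, 0]
    - [0, 0, 0, 0, 0, 0.09, 0]
    - [0, 0, 0, 0, 0, 0.09, 0]

```text
t: 10.25
eef_pos: [0.5323, 0.3452, 0.1917]
tool_rot: [-0.0, 0.753, 0.658, -0.0]
contact_force: [-2.3, -0.5, 3.5]
gripper_width: 0.291
grasp_force: 79.2
```

Call:
jog_arm:
  deltas:
    - [0, 0, 0, 0, 0, 0.08, 0]
    - [0, 0, 0, 0, 0, 0.08, 0]
    - [0, 0, 0, 0, 0, 0.08, 0]
    - [0, 0, 0, 0, 0, 0.06, 0]
    - [0, 0, 0, 0, 0, 0, 0]
    - [0, 0, 0, 0, 0, 0, 0]

```text
t: 10.85
eef_pos: [0.5323, 0.3453, 0.1917]
tool_rot: [-0.0, 0.648, 0.762, -0.0]
contact_force: [-3.7, -0.9, 5.8]
gripper_width: 0.293
grasp_force: 79.3
```

```bash
python3 - <<'E'
from h import *
st()
E
```

```text
t 10.85 p [0.5323 0.3453 0.1917] yaw 99.24701750672673 z [-0.0008  0.0004 -1.    ] q [-0.1503  0.5786 -0.7362  1.6774  0.4344  1.0565 -0.8624] F [-3.6983 -0.9342  5.8257] T [-0.1955  1.1235 -0.0253] g 0.2932709614922433 79.28606629371643
```

Call:
jog_arm:
  deltas:
    - [0, 0, 0, 0, 0, 0.04, 0]
    - [0, 0, 0, 0, 0, 0.04, 0]
    - [0, 0, 0, 0, 0, 0, 0]

```text
t: 11.15
eef_pos: [0.5322, 0.3453, 0.1917]
tool_rot: [-0.0, 0.616, 0.787, -0.0]
contact_force: [-3.6, -0.6, 6.0]
gripper_width: 0.298
grasp_force: 79.4
```

```bash
python3 - <<'E'
from h import *
st()
E
```

```text
t 11.15 p [0.5322 0.3453 0.1917] yaw 103.88956390375287 z [-0.0008  0.0004 -1.    ] q [-0.139   0.5841 -0.7541  1.6766  0.4463  1.0613 -0.7906] F [-3.5791 -0.5716  5.9865] T [-0.1368  1.1276 -0.0686] g 0.29841695294712284 79.38154935836792
```

Call:
jog_arm:
  deltas:
    - [0, 0, 0, 0, 0, 0.04, 0]
    - [0, 0, 0, 0, 0, 0.04, 0]
    - [0, 0, 0, 0, 0, 0, 0]

```text
t: 11.45
eef_pos: [0.5322, 0.3453, 0.1917]
tool_rot: [-0.0, 0.584, 0.811, -0.0]
contact_force: [-2.8, -1.2, 5.0]
gripper_width: 0.296
grasp_force: 79.4
```

```bash
python3 - <<'E'
from h import *
st()
E
```

```text
t 11.45 p [0.5322 0.3453 0.1917] yaw 108.47312422559176 z [-0.0008  0.0004 -1.    ] q [-0.1277  0.5898 -0.7719  1.6758  0.4581  1.0662 -0.7196] F [-2.8085 -1.157   5.0489] T [-0.1655  1.1431 -0.0202] g 0.29617905808171247 79.37957167625427
```

Call:
jog_arm:
  deltas:
    - [0, 0, 0, 0, 0, 0.04, 0]
    - [0, 0, 0, 0, 0, 0.04, 0]
    - [0, 0, 0, 0, 0, 0, 0]

```text
t: 11.75
eef_pos: [0.5323, 0.3453, 0.1916]
tool_rot: [-0.0, 0.552, 0.834, -0.0]
contact_force: [-2.9, -0.3, 4.8]
gripper_width: 0.293
grasp_force: 79.4
```

```bash
python3 - <<'E'
from h import *
import pickle
st()
c=snap('side','side3.png')
pickle.dump(c,open('side3.pkl','wb'))
c2=snap('scene'); 
a=cv2.resize(c['img'][375:435,225:290,::-1],None,fx=6,fy=6,interpolation=cv2.INTER_CUBIC)
b=cv2.resize(c2['img'][120:180,395:460,::-1],None,fx=6,fy=6,interpolation=cv2.INTER_CUBIC)
cv2.imwrite('pics/c7.png',np.hstack([a,b]))
E
```

```text
t 11.75 p [0.5323 0.3453 0.1916] yaw 113.04944265621774 z [-0.0008  0.0004 -1.    ] q [-0.1166  0.5957 -0.7895  1.6751  0.4701  1.0712 -0.6487] F [-2.8989 -0.3136  4.7542] T [-0.2232  1.127  -0.0862] g 0.29290060756821223 79.36087489128113
```

View pics/c7.png

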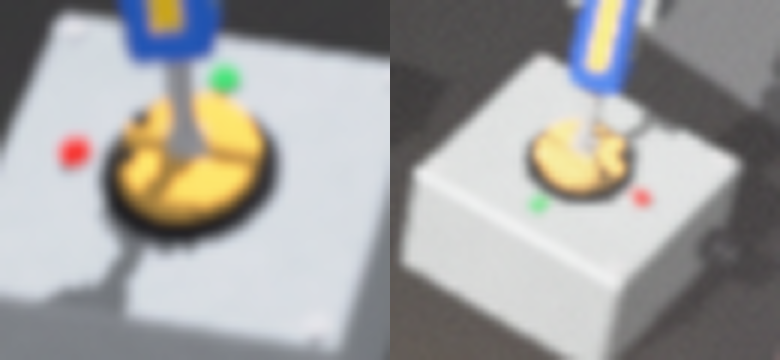

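```bash
python3 - <<'E'
from h import *
import pickle
d=pickle.load(open('side3.pkl','rb'))
for a in [-5,0,9,15,20]:
    v=np.radians(a); c=np.array([.529,.3485,.077])
    for s in (1,-1):
        u=proj(d,[c+s*.021*np.array([np.cos(v),np.sin(v),0])])[0]; print(a,s,(u-[225,375])*6)
E
```

```text
-5 1 [125.86789846 134.77174801]
-5 -1 [249.35898477 180.11988687]
0 1 [122.92153919 139.25990601]
0 -1 [252.16840232 175.51806247]
9 1 [118.83833914 147.69118956]
9 -1 [255.9429174  166.94079074]
15 1 [117.03334868 153.48053897]
15 -1 [257.51026873 161.10179634]
20 1 [116.11079796 158.35516128]
20 -1 [258.22400305 156.21702515]
```

Call:
jog_arm:
  deltas:
    - [0, 0, 0, 0, 0, 0.04, 0]
    - [0, 0, 0, 0, 0, 0.04, 0]
    - [0, 0, 0, 0, 0, 0, 0]

```text
t: 12.15
eef_pos: [0.5323, 0.3453, 0.1917]
tool_rot: [-0.0, 0.518, 0.855, -0.0]
contact_force: [-4.3, -1.1, 5.3]
gripper_width: 0.292
grasp_force: 79.4
```

```bash
python3 - <<'E'
from h import *
st()
E
```

```text
t 12.15 p [0.5323 0.3453 0.1917] yaw 117.62293254050712 z [-0.0008  0.0005 -1.    ] q [-0.1056  0.6017 -0.8073  1.6743  0.482   1.0764 -0.5779] F [-4.3219 -1.1251  5.2553] T [-0.0882  1.1532 -0.1845] g 0.2921630762461109 79.3651807308197
```

The moment rose to −0.18, so it is on the stop. Next I'll relieve it, lift out, and park the driver in its stand.

Call:
jog_arm:
  deltas:
    - [0, 0, 0, 0, 0, -0.065, 0]
    - [0, 0, 0, 0, 0, -0.065, 0]
    - [0, 0, 0.02, 0, 0, 0, 0]
    - [0, 0, 0.03, 0, 0, 0, 0]
    - [0, 0, 0.03, 0, 0, 0, 0]
    - [-0.035, -0.0155, 0, 0, 0, 0, 0]
    - [-0.035, -0.0155, 0, 0, 0, 0, 0]
    - [-0.035, -0.0155, 0, 0, 0, 0, 0]
    - [-0.037, -0.016, 0, 0, 0, 0, 0]
    - [0, 0, 0, 0, 0, 0, 0]

```text
t: 13.15
eef_pos: [0.3866, 0.2802, 0.2704]
tool_rot: [0.001, 0.572, 0.82, -0.002]
contact_force: [-0.4, 0.6, -1.2]
gripper_width: 0.293
grasp_force: 79.1
```

Call:
jog_arm:
  deltas:
    - [0, 0, 0, 0, 0, 0, 0]
    - [0, 0, 0, 0, 0, 0, 0]

```text
t: 13.35
eef_pos: [0.3921, 0.2826, 0.2716]
tool_rot: [0.0, 0.573, 0.82, 0.001]
contact_force: [-0.5, 0.1, -0.8]
gripper_width: 0.293
grasp_force: 79.1
```

```bash
python3 - <<'E'
from h import *
import pickle
st()
c=snap('side','s4.png'); c2=snap('scene','sc4.png')
pickle.dump((c,c2),open('v4.pkl','wb'))
a=cv2.resize(c['img'][340:440,215:375,::-1],None,fx=4,fy=4,interpolation=cv2.INTER_CUBIC)
cv2.imwrite('pics/c8.png',a)
E
```

```text
t 13.35 p [0.3921 0.2826 0.2716] yaw 110.12374506406593 z [ 0.0011  0.001  -1.    ] q [ 0.0556  0.2534 -0.9261  1.9331  0.2314  1.0641 -0.6172] F [-0.5267  0.0652 -0.8227] T [-0.0035  0.0383  0.0628] g 0.2927135542117391 79.07366037368774
```

View pics/c8.png

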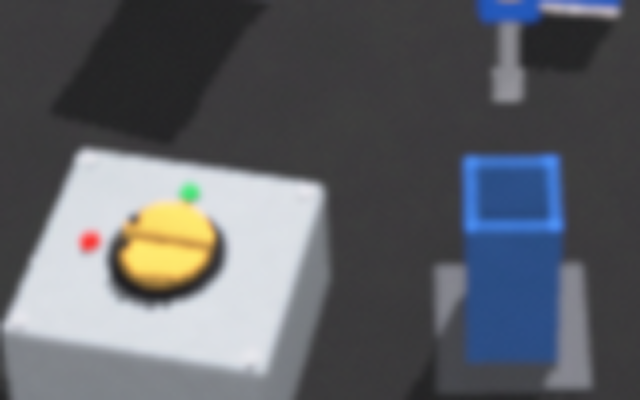

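The slot points at the red dot (ends at (245,398) and (268,401), about 9°), which is the stop. I'll lower the driver into the stand.

Call:
jog_arm:
  deltas:
    - [-0.002, 0, -0.02, 0, 0, 0, 0]
    - [0, 0, -0.02, 0, 0, 0, 0]
    - [0, 0, -0.025, 0, 0, 0, 0]
    - [0, 0, -0.025, 0, 0, 0, 0]
    - [0, 0, -0.025, 0, 0, 0, 0]
    - [0, 0, -0.015, 0, 0, 0, 0]
    - [0, 0, -0.008, 0, 0, 0, 0]
    - [0, 0, 0, 0, 0, 0, 0]
    - [0, 0, 0, 0, 0, 0, 0]

```text
t: 14.35
eef_pos: [0.3893, 0.283, 0.134]
tool_rot: [0.0, 0.572, 0.82, 0.001]
contact_force: [0.2, -0.0, -1.4]
gripper_width: 0.298
grasp_force: 79.1
```

```bash
python3 - <<'E'
from h import *
st()
E
```

```text
t 14.35 p [0.3893 0.283  0.134 ] yaw 110.22323472675559 z [ 0.0008  0.0009 -1.    ] q [-0.0816  0.4439 -0.8189  2.075   0.4507  0.8038 -0.8202] F [ 0.2262 -0.0074 -1.393 ] T [ 0.0127 -0.0374 -0.0401] g 0.2976803597447197 79.11838173866272
```

Call:
jog_arm:
  deltas:
    - [0, 0, -0.003, 0, 0, 0, 0]
    - [0, 0, -0.002, 0, 0, 0, 0]
    - [0, 0, 0, 0, 0, 0, 0]
    - [0, 0, 0, 0, 0, 0, 1]
    - [0, 0, 0, 0, 0, 0, 1]
    - [0, 0, 0, 0, 0, 0, 1]
    - [0, 0, 0, 0, 0, 0, 1]
    - [0, 0, 0.02, 0, 0, 0, 1]
    - [0, 0, 0.04, 0, 0, 0, 1]
    - [0, 0, 0.05, 0, 0, 0, 1]

```text
t: 15.35
eef_pos: [0.3877, 0.2815, 0.2381]
tool_rot: [-0.001, 0.572, 0.82, -0.002]
contact_force: [1.2, 0.3, 0.3]
gripper_width: 1.002
grasp_force: 0.0
```

Call:
jog_arm:
  deltas:
    - [0.013, -0.036, 0.015, 0, 0, -0.035, 1]
    - [0.013, -0.036, 0.015, 0, 0, -0.035, 1]
    - [0.013, -0.036, 0.015, 0, 0, -0.035, 1]
    - [0.013, -0.036, 0.015, 0, 0, -0.035, 1]
    - [0.013, -0.036, 0.015, 0, 0, -0.035, 1]
    - [0.013, -0.036, 0.015, 0, 0, -0.035, 1]
    - [0.013, -0.036, 0.015, 0, 0, -0.035, 1]
    - [0.013, -0.036, 0.015, 0, 0, -0.035, 1]
    - [0.013, -0.036, 0.01, 0, 0, -0.035, 1]
    - [0.013, -0.036, 0.01, 0, 0, -0.035, 1]

```text
t: 16.35
eef_pos: [0.5191, -0.0792, 0.379]
tool_rot: [0.0, 0.707, 0.708, 0.0]
contact_force: [-0.8, -0.2, -0.1]
gripper_width: 1.0
grasp_force: 0.0
```

Call:
jog_arm:
  deltas:
    - [0, 0, 0, 0, 0, 0, 1]
    - [0, 0, 0, 0, 0, 0, 1]

```text
t: 16.55
eef_pos: [0.5188, -0.0781, 0.378]
tool_rot: [-0.0, 0.707, 0.708, 0.0]
contact_force: [0.0, 0.4, 0.5]
gripper_width: 1.001
grasp_force: 0.0
```

```bash
python3 - <<'E'
from h import *
import pickle
st()
c=snap('wrist','w5.png');pickle.dump(c,open('w5.pkl','wb'))
o=c['img'][...,::-1].copy()
cv2.imwrite('pics/w5b.png',cv2.resize(o[0:450,:],(800,562),interpolation=cv2.INTER_CUBIC))
E
```

```text
t 16.55 p [ 0.5188 -0.0781  0.378 ] yaw 90.08592138492409 z [-0.0004  0.0007 -1.    ] q [ 0.6113  0.1879 -0.6659  1.7089  0.1198  1.2866 -0.0783] F [0.0014 0.4483 0.5226] T [ 0.0684 -0.0359  0.0787] g 1.0010191054154827 0.0
```

View pics/w5b.png

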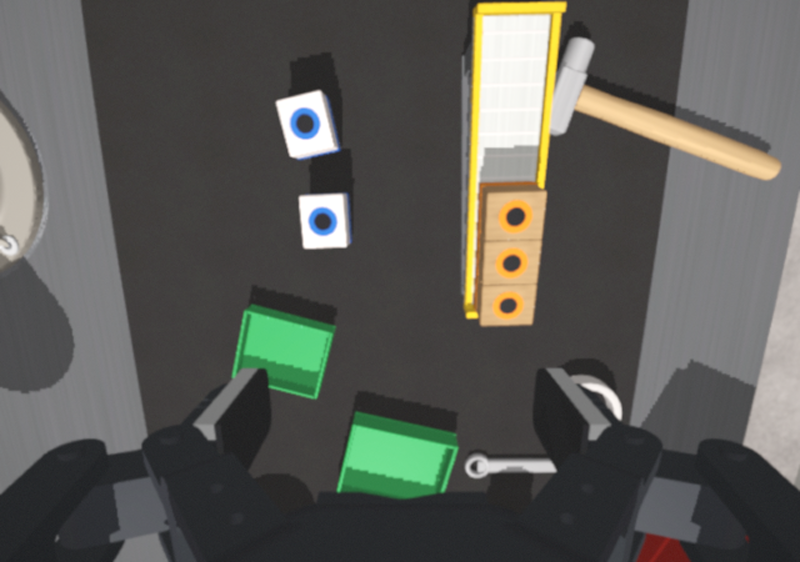

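The picture shows L1/L2/L3 discs at (406,245), (410,210), (412,174) and new cartons at (244,98) and (258,178). The tray is the larger green one at lower centre.

```bash
python3 - <<'E'
from h import *
import pickle
w=pickle.load(open('w5.pkl','rb'))
def ang(v): return np.degrees(np.arctan2(v[1],v[0]))
t=np.radians(11)
zs=[.032+x*np.sin(t)+.05*np.cos(t) for x in (.022,.066,.11)]
L=onz(w,[(406.4,244.8),(409.6,210.4),(412.4,173.6)],zs);print('old tops',L,ang((L[2]-L[0])[:2]))
N=onz(w,[(244,98.4),(257.6,177.6)],.05);print('new',N)
for q in ([(277,101),(324,91),(338,149),(291,159)],[(299,196),(347,193),(350,246),(303,249)]):
    P=onz(w,np.array(q)*.8,.05);print(P.mean(0),[ (np.linalg.norm(P[i]-P[i-1]),ang(P[i]-P[i-1])) for i in range(4)])
# lane rail: left rail line and rear stop
zr=.032+.27*np.sin(t)+.02
R_=onz(w,np.array([(475,4),(565,4)])*.8,zr);print('rear',R_)
for x,p in ((.25,[(480,20),(552,20)]),(.1,[(475,180),(547,180)])):
    print(onz(w,np.array(p)*.8,.032+x*np.sin(t)+.01))
E
```

```text
old tops [[ 0.62255768 -0.12555185  0.08527916]
 [ 0.62161782 -0.08175016  0.09367475]
 [ 0.62002311 -0.03896491  0.10207035]] 91.67667876301415
new [[ 0.42620066  0.04636837  0.05      ]
 [ 0.43855507 -0.04751334  0.05      ]]
[0.42849614 0.04420935 0.05      ] [(np.float64(0.053880552423051745), np.float64(101.04366379307804)), (np.float64(0.045832510214446655), np.float64(10.726464595708926)), (np.float64(0.05355114460281256), np.float64(-77.5718288895004)), (np.float64(0.047125791545280425), np.float64(-168.84532550449535))]
[ 0.44133163 -0.0468883   0.05      ] [(np.float64(0.0528816512137102), np.float64(91.21505501235268)), (np.float64(0.047950976383961834), np.float64(3.3274255753216866)), (np.float64(0.0526540251129091), np.float64(-88.36853010103637)), (np.float64(0.048342310917324285), np.float64(-176.41804285407403))]
rear [[0.57725919 0.12930036 0.10351843]
 [0.64959671 0.13019953 0.10351843]]
[[0.5839     0.12227755 0.08970225]
 [0.64416469 0.12296375 0.08970225]]
[[ 0.58924388 -0.00670381  0.0610809 ]
 [ 0.6587893  -0.00634959  0.0610809 ]]
```

Call:
jog_arm:
  deltas:
    - [0.0173, -0.0101, -0.0377, 0.032, 0, 0.006, 1]
    - [0.0173, -0.0101, -0.0377, 0.032, 0, 0.006, 1]
    - [0.0173, -0.0101, -0.0377, 0.032, 0, 0.006, 1]
    - [0.0173, -0.0101, -0.0377, 0.032, 0, 0.006, 1]
    - [0.0173, -0.0101, -0.0377, 0.032, 0, 0.006, 1]
    - [0.0173, -0.0101, -0.0377, 0.032, 0, 0.006, 1]
    - [0, 0, 0, 0, 0, 0, 1]
    - [0, 0, 0, 0, 0, 0, 1]
    - [0, 0, 0, 0, 0, 0, 1]

```text
t: 17.5
eef_pos: [0.6233, -0.1361, 0.1544]
tool_rot: [-0.067, 0.689, 0.718, 0.069]
contact_force: [-1.0, 0.9, 1.0]
gripper_width: 0.999
grasp_force: 0.0
```

```bash
python3 - <<'E'
from h import *
st()
c=snap('wrist')
g=c['img'].astype(int); 
# orange discs, blue discs
from scipy import ndimage as nd
hsv=cv2.cvtColor(c['img'],cv2.COLOR_RGB2HSV)
m=(hsv[...,0]>8)&(hsv[...,0]<20)&(hsv[...,1]>190)&(hsv[...,2]>180)
l,n=nd.label(m)
for i in range(1,n+1):
    ys,xs=np.where(l==i)
    if len(ys)>60: print(len(ys),(xs.min()+xs.max())/2,(ys.min()+ys.max())/2)
t=np.radians(11);
for x in (.022,.066,.11):
    u=np.array([-.0349,.9994,0]);O=np.array([.6229,-.1376,.032]);dx=u*np.cos(t)+[0,0,np.sin(t)];dz=-u*np.sin(t)+[0,0,np.cos(t)]
    print('pred',proj(c,[O+dx*x+dz*.05]))
E
```

```text
t 17.5 p [ 0.6233 -0.1361  0.1544] yaw 92.43954496752225 z [-0.0012  0.1908 -0.9816] q [ 0.6335  0.624  -0.6092  1.6676  0.1823  0.9725  0.0508] F [-1.0261  0.8904  1.0288] T [-0.1877 -0.0137 -0.008 ] g 0.9994160815916544 0.0
1484 321.0 106.5
1156 319.5 192.5
pred [[319.9477 271.7751]]
pred [[320.416  194.9502]]
pred [[320.9439 109.0063]]
```

Call:
jog_arm:
  deltas:
    - [0, 0.0045, -0.027, 0, 0, 0, 1]
    - [-0.001, 0.0045, -0.027, 0, 0, 0, 1]
    - [0, 0.004, -0.027, 0, 0, 0, 1]
    - [0, 0, 0, 0, 0, 0, 1]
    - [0, 0, 0, 0, 0, 0, 0]
    - [0, 0, 0, 0, 0, 0, 0]
    - [0, 0, 0, 0, 0, 0, 0]
    - [0, 0, 0, 0, 0, 0, 0]
  newtons: 30

```text
t: 18.35
eef_pos: [0.6231, -0.1255, 0.0736]
tool_rot: [-0.066, 0.69, 0.717, 0.069]
contact_force: [-1.1, 0.2, 8.2]
gripper_width: 0.605
grasp_force: 35.0
```

Call:
jog_arm:
  deltas:
    - [0, -0.003, 0.015, 0, 0, 0, 0]
    - [0, -0.004, 0.02, 0, 0, 0, 0]
    - [0, -0.006, 0.03, 0, 0, 0, 0]
    - [0, -0.008, 0.04, 0, 0, 0, 0]
    - [0, 0, 0.03, 0, 0, 0, 0]
    - [0, 0, 0, 0, 0, 0, 0]

```text
t: 18.95
eef_pos: [0.6245, -0.147, 0.2126]
tool_rot: [-0.063, 0.69, 0.717, 0.07]
contact_force: [0.5, 0.4, -0.2]
gripper_width: 0.602
grasp_force: 34.2
```

```bash
python3 - <<'E'
from h import *
st()
E
```

```text
t 18.95 p [ 0.6245 -0.147   0.2126] yaw 92.30250558181062 z [ 0.0059  0.1883 -0.9821] q [ 0.6623  0.5653 -0.6294  1.6162  0.1503  1.0715  0.0741] F [ 0.4636  0.361  -0.1575] T [-0.1565 -0.0329 -0.063 ] g 0.6022573150870753 34.16244864463806
```

Call:
jog_arm:
  deltas:
    - [-0.011, -0.0206, 0, -0.0475, 0, 0, 0]
    - [-0.011, -0.0206, 0, -0.0475, 0, 0, 0]
    - [-0.011, -0.0206, 0, -0.0475, 0, 0, 0]
    - [-0.011, -0.0206, 0, -0.0475, 0, 0, 0]
    - [-0.011, -0.0206, -0.01, 0, 0, -0.055, 0]
    - [-0.011, -0.0206, -0.01, 0, 0, -0.055, 0]
    - [-0.011, -0.0206, -0.01, 0, 0, -0.055, 0]
    - [-0.011, -0.0206, -0.01, 0, 0, -0.055, 0]
    - [-0.011, -0.0206, -0.01, 0, 0, -0.055, 0]
    - [-0.011, -0.0206, -0.01, 0, 0, -0.055, 0]

```text
t: 19.95
eef_pos: [0.5104, -0.3541, 0.1449]
tool_rot: [-0.002, 0.804, 0.595, -0.0]
contact_force: [-0.1, -0.4, -1.1]
gripper_width: 0.604
grasp_force: 33.9
```

Call:
jog_arm:
  deltas:
    - [0, 0, -0.025, 0, 0, 0, 0]
    - [0, 0, -0.025, 0, 0, 0, 0]
    - [0, 0, 0, 0, 0, 0, 0]
    - [0, 0, 0, 0, 0, 0, 0]

```text
t: 20.35
eef_pos: [0.5114, -0.3525, 0.0959]
tool_rot: [-0.002, 0.803, 0.597, -0.0]
contact_force: [0.2, 0.6, -0.8]
gripper_width: 0.603
grasp_force: 33.9
```

```bash
python3 - <<'E'
from h import *
st()
E
```

```text
t 20.35 p [ 0.5114 -0.3525  0.0959] yaw 73.24675898297772 z [-0.0033  0.0038 -1.    ] q [ 0.8045  0.6069 -0.4088  1.785   0.3128  0.8189 -0.0482] F [ 0.1775  0.5517 -0.7887] T [ 0.006  -0.0218  0.0285] g 0.6027727966699243 33.94950449466705
```

Call:
jog_arm:
  deltas:
    - [0.002, 0, -0.02, 0, 0, 0, 0]
    - [0, 0, -0.02, 0, 0, 0, 0]
    - [0, 0, -0.0095, 0, 0, 0, 0]
    - [0, 0, 0, 0, 0, 0, 0]
    - [0, 0, 0, 0, 0, 0, 0.75]
    - [0, 0, 0, 0, 0, 0, 0.75]
    - [0, 0, 0, 0, 0, 0, 0.75]
    - [0, 0, 0.02, 0, 0, 0, 0.75]
    - [0, 0, 0.04, 0, 0, 0, 0.75]
    - [0, 0, 0.05, 0, 0, 0, 0.75]

```text
t: 21.35
eef_pos: [0.5125, -0.3516, 0.1567]
tool_rot: [-0.004, 0.802, 0.597, -0.001]
contact_force: [1.1, -0.2, 0.4]
gripper_width: 0.747
grasp_force: 0.0
```

Call:
jog_arm:
  deltas:
    - [-0.0073, 0.0305, 0.005, 0, 0, -0.1234, 1]
    - [-0.0073, 0.0305, 0.005, 0, 0, -0.1234, 1]
    - [-0.0073, 0.0305, 0.005, 0, 0, -0.1234, 1]
    - [-0.0073, 0.0305, 0.005, 0, 0, -0.1234, 1]
    - [-0.0073, 0.0305, 0.005, 0, 0, -0.1234, 1]
    - [-0.0073, 0.0305, 0.005, 0, 0, -0.1234, 1]
    - [-0.0073, 0.0305, 0.005, 0, 0, -0.1234, 1]
    - [-0.0073, 0.0305, 0.005, 0, 0, -0.1234, 1]
    - [-0.0073, 0.0305, 0.005, 0, 0, -0.1234, 1]
    - [-0.0073, 0.0305, 0.005, 0, 0, -0.1234, 1]

```text
t: 22.35
eef_pos: [0.4405, -0.0459, 0.2076]
tool_rot: [-0.002, 1.0, 0.02, 0.002]
contact_force: [0.5, 0.2, 0.6]
gripper_width: 1.004
grasp_force: 0.0
```

Call:
jog_arm:
  deltas:
    - [0, 0, 0, 0, 0, 0, 1]
    - [0, 0, 0, 0, 0, 0, 1]
    - [0, 0, 0, 0, 0, 0, 1]

```text
t: 22.65
eef_pos: [0.4409, -0.0481, 0.2068]
tool_rot: [-0.001, 1.0, 0.023, 0.001]
contact_force: [-0.1, -0.4, -0.5]
gripper_width: 0.998
grasp_force: 0.0
```

```bash
cat >> h.py <<'E'
from scipy import ndimage as nd
def discs(c,z,col,amin=25):
    hsv=cv2.cvtColor(c['img'],cv2.COLOR_RGB2HSV).astype(int)
    lo,hi=(8,20) if col=='orange' else (100,118)
    m=(hsv[...,0]>=lo)&(hsv[...,0]<=hi)&(hsv[...,1]>170)&(hsv[...,2]>110)
    l,n=nd.label(m)
    for i,(ys,xs) in enumerate(nd.find_objects(l),1):
        k=(l==i).sum()
        if k>amin:
            p=((xs.start+xs.stop-1)/2,(ys.start+ys.stop-1)/2); print(col,k,p,(xs.stop-xs.start,ys.stop-ys.start),onz(c,[p],z)[0])
E
python3 - <<'E'
from h import *
st()
c=snap('wrist'); discs(c,.05,'blue'); print(proj(c,[[.4395,-.047,.05],[.4262,.0464,.05]]))
c=snap('scene'); discs(c,.05,'blue');discs(c,.085,'orange',8)
E
```

```text
t 22.65 p [ 0.4409 -0.0481  0.2068] yaw 2.612665391603263 z [ 0.0025  0.003  -1.    ] q [ 0.3086  0.1758 -0.3723  2.1148  0.0801  0.8617 -1.6357] F [-0.1338 -0.4168 -0.5249] T [-0.037   0.0098  0.015 ] g 0.9975340204082043 0.0
blue 36 (246.0, 227.0) (7, 29) [0.4426 0.0135 0.05  ]
blue 472 (320.0, 234.5) (33, 32) [ 0.439  -0.0465  0.05  ]
blue 451 (206.5, 245.5) (32, 32) [0.4256 0.0462 0.05  ]
[[320.6282 233.9509]
 [206.2355 244.7331]]
```

Call:
jog_arm:
  deltas:
    - [-0.0015, 0.0013, -0.035, 0, 0, 0, 0.8]
    - [0, 0, -0.035, 0, 0, 0, 0.8]
    - [0, 0, -0.035, 0, 0, 0, 0.8]
    - [0, 0, -0.035, 0, 0, 0, 0.8]
    - [0, 0, -0.029, 0, 0, 0, 0.8]
    - [0, 0, 0, 0, 0, 0, 0.8]
    - [0, 0, 0, 0, 0, 0, 0]
    - [0, 0, 0, 0, 0, 0, 0]
    - [0, 0, 0, 0, 0, 0, 0]
  newtons: 30

```text
t: 23.65
eef_pos: [0.4402, -0.0462, 0.039]
tool_rot: [-0.002, 1.0, 0.023, 0.002]
contact_force: [0.5, -0.7, -2.4]
gripper_width: 0.601
grasp_force: 33.6
```

Call:
jog_arm:
  deltas:
    - [0, 0, 0.02, 0, 0, 0, 0]
    - [0, 0, 0.04, 0, 0, 0, 0]
    - [0, 0, 0.04, 0, 0, 0, 0]
    - [0, 0, 0.04, 0, 0, 0, 0]
    - [0, 0, 0, 0, 0, 0, 0]

```text
t: 24.15
eef_pos: [0.4426, -0.046, 0.1834]
tool_rot: [-0.001, 1.0, 0.023, 0.007]
contact_force: [1.1, -0.2, -1.6]
gripper_width: 0.606
grasp_force: 33.7
```

```bash
python3 - <<'E'
from h import *
st()
E
```

```text
t 24.15 p [ 0.4426 -0.046   0.1834] yaw 2.5870527032410946 z [ 0.0134  0.0021 -0.9999] q [ 0.316   0.21   -0.3915  2.1407  0.1099  0.7958 -1.6694] F [ 1.1482 -0.2453 -1.5702] T [ 0.0263 -0.0353 -0.0263] g 0.606065266856673 33.727755546569824
```

Call:
jog_arm:
  deltas:
    - [0.0177, 0, 0.002, 0, 0, 0.142, 0]
    - [0.0177, 0, 0.002, 0, 0, 0.142, 0]
    - [0.0177, 0, 0.002, 0, 0, 0.142, 0]
    - [0.0177, 0, 0.002, 0, 0, 0.142, 0]
    - [0.0177, 0, 0.002, 0, 0, 0.142, 0]
    - [0.0177, 0, 0.002, 0, 0, 0.142, 0]
    - [0.0177, 0, 0.002, 0, 0, 0.142, 0]
    - [0.0177, 0, 0.002, 0, 0, 0.142, 0]
    - [0.0177, 0, 0.002, 0, 0, 0.142, 0]
    - [0.0177, 0, 0.002, 0, 0, 0.142, 0]

```text
t: 25.15
eef_pos: [0.6164, -0.0462, 0.1977]
tool_rot: [-0.002, 0.741, 0.671, -0.0]
contact_force: [-0.4, -0.7, -1.7]
gripper_width: 0.608
grasp_force: 33.5
```

Call:
jog_arm:
  deltas:
    - [0, 0, 0, 0, 0, 0.142, 0]
    - [0, 0, 0, 0.0475, 0, 0, 0]
    - [0, 0, 0, 0.0475, 0, 0, 0]
    - [0, 0, 0, 0.0475, 0, 0, 0]
    - [0, 0, 0, 0.0475, 0, 0, 0]
    - [0, 0, 0, 0, 0, 0, 0]
    - [0, 0, 0, 0, 0, 0, 0]

```text
t: 25.85
eef_pos: [0.6158, -0.0464, 0.1975]
tool_rot: [-0.067, 0.691, 0.717, 0.067]
contact_force: [-0.1, -0.4, -2.2]
gripper_width: 0.609
grasp_force: 33.6
```

```bash
cat >> h.py <<'E'
_t=np.radians(11);_u=np.array([-.0349,.9994,0]);O=np.array([.6229,-.1376,.032])
DX=_u*np.cos(_t)+[0,0,np.sin(_t)];DZ=-_u*np.sin(_t)+[0,0,np.cos(_t)];DY=np.cross(DZ,DX)
def deckpt(x,y,z): return O+DX*x+DY*y+DZ*z
def ondeck(c,p,h=.05): # pixel -> deck x,y on plane z=h
    d=ray(c,[p])[0];e=np.array(c['eye'])-O-DZ*h; s=-(e@DZ)/(d@DZ); q=e+s*d; return np.array([q@DX,q@DY])
def blobs(c,col,amin=8):
    hsv=cv2.cvtColor(c['img'],cv2.COLOR_RGB2HSV).astype(int)
    lo,hi=(8,22) if col=='orange' else (100,118)
    m=(hsv[...,0]>=lo)&(hsv[...,0]<=hi)&(hsv[...,1]>150)&(hsv[...,2]>100)
    l,n=nd.label(m,np.ones((3,3)))
    for i,(ys,xs) in enumerate(nd.find_objects(l),1):
        k=(l==i).sum()
        if k>amin:
            p=((xs.start+xs.stop-1)/2,(ys.start+ys.stop-1)/2); print(col,k,p,(xs.stop-xs.start,ys.stop-ys.start),'bench',onz(c,[p],.05)[0][:2],'deck',ondeck(c,p))
E
python3 - <<'E'
from h import *
st()
print('target',deckpt(.12,0,.042))
c=snap('scene'); blobs(c,'blue');blobs(c,'orange')
E
```

```text
t 25.85 p [ 0.6158 -0.0464  0.1975] yaw 92.10050953246203 z [-0.0036  0.1897 -0.9818] q [ 0.5888  0.56   -0.7235  1.6998  0.2001  1.005  -0.1239] F [-0.0891 -0.3688 -2.2042] T [-0.2323 -0.0228  0.008 ] g 0.6094224127023087 33.5973197221756
target [ 0.6191 -0.0279  0.0961]
blue 125 (125.0, 10.5) (11, 22) bench [-0.6503  0.0664] deck [0.212  1.1625]
blue 13 (470.0, 212.5) (5, 6) bench [0.7671 0.2601] deck [ 0.3319 -0.1909]
blue 508 (490.0, 238.5) (53, 46) bench [0.8587 0.2301] deck [ 0.3047 -0.2734]
orange 140 (95.5, 23.0) (12, 25) bench [-0.6529 -0.0505] deck [0.1114 1.1966]
orange 18 (234.5, 280.0) (8, 7) bench [ 0.5112 -0.3489] deck [-0.199   0.1228]
orange 27 (240.0, 296.0) (15, 7) bench [ 0.557  -0.3676] deck [-0.2185  0.0795]
orange 1151 (156.0, 376.5) (59, 68) bench [ 0.5965 -0.6365] deck [-0.4893  0.0751]
orange 18 (175.0, 354.5) (5, 18) bench [ 0.5803 -0.5744] deck [-0.4247  0.0835]
```

```bash
python3 - <<'E'
from h import *
for n in ('scene','side'):
    c=snap(n)
    for x in np.arange(.002,.15,.004):
        u=proj(c,[deckpt(x,0,.05)])[0]; v=cv2.getRectSubPix(c['img'],(1,1),(float(u[0]),float(u[1])))[0,0]
        print('%d:%d,%d,%d'%(x*1000,*v),end='  ')
    print(n)
E
```

```text
2:240,210,159  6:246,217,158  10:247,212,134  14:240,167,105  18:131,96,79  22:91,79,76  26:111,87,77  30:226,147,98  34:247,206,129  38:247,219,154  42:243,216,164  46:244,219,168  50:246,220,160  54:247,212,137  58:233,166,109  62:143,102,84  66:99,86,80  70:114,92,82  74:224,149,102  78:247,208,131  82:247,220,160  86:241,218,178  90:222,211,198  94:217,213,207  98:233,231,227  102:246,246,244  106:247,247,247  110:247,247,247  114:247,247,247  118:247,247,247  122:247,247,247  126:247,247,247  130:247,247,247  134:247,247,247  138:247,247,247  142:247,247,247  146:247,247,247  scene
2:208,140,88  6:236,159,86  10:235,150,75  14:216,127,62  18:169,100,57  22:154,91,54  26:199,111,54  30:234,143,63  34:253,174,79  38:252,187,100  42:251,194,116  46:251,195,117  50:252,188,102  54:248,169,80  58:230,135,62  62:186,103,54  66:146,84,53  70:198,109,54  74:235,142,63  78:253,176,79  82:251,185,100  86:240,180,111  90:217,161,108  94:186,141,98  98:167,129,91  102:162,125,88  106:161,124,87  110:160,124,87  114:160,123,86  118:160,124,87  122:160,123,87  126:159,122,86  130:158,122,86  134:158,122,85  138:161,121,83  142:172,121,77  146:197,126,62  side
```

Call:
jog_arm:
  deltas:
    - [0.0033, 0.0045, -0.025, 0, 0, 0, 0]
    - [0, 0.0045, -0.025, 0, 0, 0, 0]
    - [0, 0.0045, -0.025, 0, 0, 0, 0]
    - [0, 0.003, -0.016, 0, 0, 0, 0]
    - [0, 0.002, -0.0104, 0, 0, 0, 0]
    - [0, 0, 0, 0, 0, 0, 0]
    - [0, 0, 0, 0, 0, 0, 0]

```text
t: 26.7
eef_pos: [0.6201, -0.0273, 0.097]
tool_rot: [-0.067, 0.691, 0.717, 0.068]
contact_force: [0.3, 0.6, -1.2]
gripper_width: 0.607
grasp_force: 33.6
```

Call:
jog_arm:
  deltas:
    - [0, 0, 0, 0, 0, 0, 0.75]
    - [0, 0, 0, 0, 0, 0, 0.75]
    - [0, 0, 0, 0, 0, 0, 0.75]
    - [0, -0.004, 0.02, 0, 0, 0, 0.75]
    - [0, -0.008, 0.04, 0, 0, 0, 0.75]
    - [0, -0.008, 0.04, 0, 0, 0, 0.75]
    - [0, 0, 0, 0, 0, 0, 0.75]

```text
t: 27.4
eef_pos: [0.623, -0.0485, 0.2024]
tool_rot: [-0.063, 0.691, 0.716, 0.071]
contact_force: [1.3, -0.0, 0.1]
gripper_width: 0.754
grasp_force: 0.0
```

```bash
cat >> h.py <<'E'
def prof(n,a=.002,b=.2):
    c=snap(n)
    for x in np.arange(a,b,.004):
        u=proj(c,[deckpt(x,0,.05)])[0]; v=cv2.getRectSubPix(c['img'],(1,1),(float(u[0]),float(u[1])))[0,0]
        print('%d:%d,%d,%d'%(x*1000,*v),end='  ')
    print(n)
E
python3 - <<'E'
from h import *
st()
prof('scene')
c=snap('scene'); blobs(c,'blue')
c=snap('wrist'); blobs(c,'blue')
E
```

```text
t 27.4 p [ 0.623  -0.0485  0.2024] yaw 92.12840076709715 z [ 0.007   0.1893 -0.9819] q [ 0.5898  0.5615 -0.7251  1.6849  0.2026  1.0086 -0.1224] F [ 1.2532 -0.0134  0.1344] T [-0.1704  0.023  -0.0006] g 0.754203429665188 0.0
2:240,211,160  6:246,217,159  10:247,212,134  14:240,166,106  18:133,96,80  22:91,81,77  26:111,87,79  30:227,147,99  34:247,207,130  38:247,218,154  42:243,215,163  46:243,218,167  50:246,219,159  54:247,212,137  58:234,167,110  62:143,102,85  66:97,83,79  70:113,89,81  74:224,147,101  78:247,208,132  82:247,221,163  86:247,239,221  90:247,247,247  94:247,247,247  98:193,211,246  102:110,133,209  106:95,91,107  110:94,85,84  114:95,89,95  118:104,121,188  122:173,202,245  126:247,247,247  130:247,247,247  134:245,244,242  138:244,243,241  142:242,242,240  146:215,214,211  150:154,152,150  154:116,113,111  158:106,101,99  162:105,100,98  166:105,99,99  170:100,94,94  174:98,93,91  178:98,93,90  182:92,88,85  186:91,85,83  190:101,95,93  194:131,127,124  198:162,159,155  scene
blue 127 (125.0, 10.5) (11, 22) bench [-0.6503  0.0664] deck [0.212  1.1625]
blue 558 (490.5, 236.0) (54, 51) bench [0.8544 0.2377] deck [ 0.3111 -0.2701]
blue 617 (77.5, 142.5) (34, 36) bench [0.4252 0.0465] deck [0.1895 0.1452]
blue 77 (112.5, 179.0) (50, 15) bench [0.4536 0.0187] deck [0.1677 0.1269]
blue 100 (322.0, 222.0) (69, 3) bench [ 0.6202 -0.0097] deck [ 0.1407 -0.0012]
blue 852 (321.5, 267.0) (44, 41) bench [ 0.621  -0.0454] deck [ 0.111  -0.0009]
```

Call:
jog_arm:
  deltas:
    - [0, 0, 0.005, -0.0475, 0, 0, 1]
    - [0, 0, 0, -0.0475, 0, 0, 1]
    - [0, 0, 0, -0.0475, 0, 0, 1]
    - [0, 0, 0, -0.0475, 0, 0, 1]
    - [-0.018, 0.0086, 0, 0, 0, -0.1412, 1]
    - [-0.018, 0.0086, 0, 0, 0, -0.1412, 1]
    - [-0.018, 0.0086, 0, 0, 0, -0.1412, 1]
    - [-0.018, 0.0086, 0, 0, 0, -0.1412, 1]
    - [-0.018, 0.0086, 0, 0, 0, -0.1412, 1]
    - [-0.018, 0.0086, 0, 0, 0, -0.1412, 1]

```text
t: 28.55
eef_pos: [0.5096, 0.0046, 0.1997]
tool_rot: [-0.003, 0.93, 0.369, -0.001]
contact_force: [0.3, 0.6, 0.8]
gripper_width: 1.002
grasp_force: 0.0
```

Call:
jog_arm:
  deltas:
    - [-0.0215, 0.0105, 0, 0, 0, -0.1412, 1]
    - [-0.0215, 0.0105, 0, 0, 0, -0.1412, 1]
    - [-0.0215, 0.0105, 0, 0, 0, -0.1412, 1]
    - [-0.0215, 0.0105, 0, 0, 0, -0.1412, 1]
    - [0, 0, 0, 0, 0, 0, 1]
    - [0, 0, 0, 0, 0, 0, 1]
    - [0, 0, 0, 0, 0, 0, 1]

```text
t: 29.25
eef_pos: [0.4259, 0.0459, 0.2008]
tool_rot: [-0.002, 0.995, 0.098, 0.001]
contact_force: [-0.2, 0.4, 0.5]
gripper_width: 0.995
grasp_force: 0.0
```

```bash
python3 - <<'E'
from h import *
st()
c=snap('wrist'); blobs(c,'blue')
hsv=cv2.cvtColor(c['img'],cv2.COLOR_RGB2HSV).astype(int)
m=((hsv[...,1]<40)&(hsv[...,2]>215)); l,n=nd.label(m)
for i,o in enumerate(nd.find_objects(l),1):
    k=(l==i)
    if k.sum()>1500:
        cn=np.argwhere(k)[:,::-1]; r=cv2.boxPoints(cv2.minAreaRect(cn.astype(np.float32))); P=onz(c,r,.05)
        print(k.sum(),P.mean(0),[(np.linalg.norm(P[i]-P[i-1]),np.degrees(np.arctan2(*(P[i]-P[i-1])[1::-1]))) for i in range(4)])
E
```

```text
t 29.25 p [0.4259 0.0459 0.2008] yaw 11.271516992274421 z [ 0.001   0.0038 -1.    ] q [ 0.1973  0.171  -0.4875  2.1452  0.1021  0.8456 -1.726 ] F [-0.2207  0.3996  0.4962] T [-0.     -0.0054 -0.0178] g 0.9947286163592783 0.0
blue 552 (488.0, 13.5) (65, 28) bench [ 0.6026 -0.0363] deck [0.1345 0.0397]
blue 21 (21.0, 202.0) (9, 11) bench [0.4048 0.2865] deck [0.3625 0.175 ]
blue 17 (5.5, 202.0) (8, 5) bench [0.4024 0.2994] deck [0.3696 0.1759]
blue 9 (8.0, 208.5) (5, 4) bench [0.3974 0.2975] deck [0.3687 0.1791]
blue 507 (321.5, 234.0) (34, 33) bench [0.4257 0.0464] deck [0.2066 0.1741]
blue 48 (2.0, 244.0) (5, 13) bench [0.3661 0.3036] deck [0.3726 0.1983]
2654 [0.4261 0.0459 0.05  ] [(np.float64(0.045095005990494784), np.float64(10.91832587554052)), (np.float64(0.051587860028233436), np.float64(-77.6906261543175)), (np.float64(0.045023235994407926), np.float64(-166.34564305896666)), (np.float64(0.05373942797642316), np.float64(102.38494950194142))]
```

Positions agree, so I'll grip the second one.

Call:
jog_arm:
  deltas:
    - [0, 0.0004, -0.035, 0, 0, 0.01, 0.9]
    - [0, 0, -0.035, 0, 0, 0, 0.9]
    - [0, 0, -0.035, 0, 0, 0, 0.9]
    - [0, 0, -0.035, 0, 0, 0, 0.9]
    - [0, 0, -0.0225, 0, 0, 0, 0.9]
    - [0, 0, 0, 0, 0, 0, 0.9]
    - [0, 0, 0, 0, 0, 0, 0]
    - [0, 0, 0, 0, 0, 0, 0]
    - [0, 0, 0, 0, 0, 0, 0]
    - [0, 0, 0, 0, 0, 0, 0]
  newtons: 30

```text
t: 30.3
eef_pos: [0.4262, 0.0465, 0.0397]
tool_rot: [-0.002, 0.995, 0.102, 0.002]
contact_force: [-1.1, -0.2, 4.3]
gripper_width: 0.602
grasp_force: 34.7
```

Call:
jog_arm:
  deltas:
    - [0, 0, 0.02, 0, 0, 0, 0]
    - [0, 0, 0.04, 0, 0, 0, 0]
    - [0, 0, 0.04, 0, 0, 0, 0]
    - [0, 0, 0.05, 0, 0, 0, 0]
    - [0, 0, 0.01, 0, 0, 0, 0]
    - [0, 0, 0, 0, 0, 0, 0]

```text
t: 30.9
eef_pos: [0.4267, 0.0465, 0.2008]
tool_rot: [-0.001, 0.995, 0.102, 0.004]
contact_force: [-0.4, -0.7, -2.0]
gripper_width: 0.603
grasp_force: 34.2
```

```bash
python3 - <<'E'
from h import *
st()
print(deckpt(.168,0,.042),deckpt(.168,0,.132))
E
```

```text
t 30.9 p [0.4267 0.0465 0.2008] yaw 11.74250670852698 z [ 0.0067  0.0033 -1.    ] q [ 0.2232  0.173  -0.5181  2.1454  0.1129  0.8413 -1.7291] F [-0.4273 -0.7474 -1.9504] T [-0.0334  0.009   0.0105] g 0.6031510162772479 34.18191075325012
[0.6174 0.0192 0.1053] [0.618  0.002  0.1936]
```

Call:
jog_arm:
  deltas:
    - [0.0191, -0.0045, 0.001, 0, 0, 0.1403, 0]
    - [0.0191, -0.0045, 0.001, 0, 0, 0.1403, 0]
    - [0.0191, -0.0045, 0.001, 0, 0, 0.1403, 0]
    - [0.0191, -0.0045, 0.001, 0, 0, 0.1403, 0]
    - [0.0191, -0.0045, 0.001, 0, 0, 0.1403, 0]
    - [0.0191, -0.0045, 0.001, 0, 0, 0.1403, 0]
    - [0.0191, -0.0045, 0.001, 0, 0, 0.1403, 0]
    - [0.0191, -0.0045, 0.001, 0, 0, 0.1403, 0]
    - [0.0191, -0.0045, 0.001, 0, 0, 0.1403, 0]
    - [0.0191, -0.0045, 0.001, 0, 0, 0.1403, 0]

```text
t: 31.9
eef_pos: [0.6159, 0.0013, 0.2059]
tool_rot: [-0.003, 0.691, 0.722, -0.002]
contact_force: [-0.4, -0.7, -1.9]
gripper_width: 0.605
grasp_force: 34.1
```

Call:
jog_arm:
  deltas:
    - [0, 0, 0, 0.0475, 0, 0, 0]
    - [0, 0, 0, 0.0475, 0, 0, 0]
    - [0, 0, 0, 0.0475, 0, 0, 0]
    - [0, 0, 0, 0.0475, 0, 0, 0]
    - [0, 0, 0, 0, 0, 0, 0]
    - [0, 0, 0, 0, 0, 0, 0]

```text
t: 32.5
eef_pos: [0.6156, 0.0013, 0.2069]
tool_rot: [-0.069, 0.691, 0.717, 0.067]
contact_force: [1.2, 0.2, -0.3]
gripper_width: 0.598
grasp_force: 34.1
```

```bash
python3 - <<'E'
from h import *
st()
E
```

```text
t 32.5 p [0.6156 0.0013 0.2069] yaw 92.15329168797263 z [-0.0061  0.1902 -0.9817] q [ 0.539   0.5498 -0.7575  1.7042  0.2095  1.0078 -0.2095] F [ 1.1591  0.2271 -0.3022] T [-0.2567  0.0057 -0.0314] g 0.5984644036836024 34.055771827697754
```

Call:
jog_arm:
  deltas:
    - [0.0018, 0.004, -0.025, 0, 0, 0, 0]
    - [0, 0.0045, -0.025, 0, 0, 0, 0]
    - [0, 0.0045, -0.025, 0, 0, 0, 0]
    - [0, 0.003, -0.016, 0, 0, 0, 0]
    - [0, 0.002, -0.0106, 0, 0, 0, 0]
    - [0, 0, 0, 0, 0, 0, 0]
    - [0, 0, 0, 0, 0, 0, 0]

```text
t: 33.2
eef_pos: [0.6188, 0.0198, 0.1077]
tool_rot: [-0.067, 0.69, 0.717, 0.068]
contact_force: [0.0, 0.8, -0.6]
gripper_width: 0.603
grasp_force: 34.1
```

Call:
jog_arm:
  deltas:
    - [0, 0, 0, 0, 0, 0, 0.75]
    - [0, 0, 0, 0, 0, 0, 0.75]
    - [0, 0, 0, 0, 0, 0, 0.75]
    - [0, -0.004, 0.02, 0, 0, 0, 0.75]
    - [0, -0.008, 0.04, 0, 0, 0, 0.75]
    - [0, -0.008, 0.04, 0, 0, 0, 0.75]
    - [0, 0, 0.03, 0, 0, 0, 0.75]
    - [0, 0, 0, 0, 0, 0, 0.75]

```text
t: 34.0
eef_pos: [0.6209, -0.0002, 0.2426]
tool_rot: [-0.064, 0.69, 0.717, 0.071]
contact_force: [1.3, -0.4, -0.2]
gripper_width: 0.753
grasp_force: 0.0
```

```bash
python3 - <<'E'
from h import *
st()
prof('scene')
c=snap('wrist','w9.png'); blobs(c,'blue',60); blobs(c,'orange',60)
s=snap('scene','s9.png')
cv2.imwrite('pics/final.png',np.vstack([cv2.resize(s['img'][100:330,190:480,::-1],(800,634))[:380], cv2.resize(c['img'][:,:,::-1],(293,220))[:220,:] if 0 else cv2.copyMakeBorder(cv2.resize(c['img'][...,::-1],(293,220)),0,0,0,507,0)]))
E
```

```text
t 34.0 p [ 0.6209 -0.0002  0.2426] yaw 92.24511039352966 z [ 0.0054  0.1904 -0.9817] q [ 0.5532  0.5175 -0.7746  1.6652  0.1886  1.0631 -0.1972] F [ 1.2776 -0.3776 -0.1844] T [-0.2003  0.0001 -0.0237] g 0.7527782513192046 0.0
2:241,212,161  6:246,217,159  10:247,212,135  14:240,167,107  18:134,97,82  22:93,81,78  26:112,88,79  30:227,146,100  34:247,207,130  38:247,218,154  42:243,216,164  46:244,219,169  50:246,220,160  54:247,213,138  58:233,167,110  62:144,105,87  66:101,88,84  70:116,94,85  74:225,149,104  78:247,209,134  82:247,221,164  86:247,239,221  90:247,247,247  94:247,247,247  98:194,211,246  102:114,137,210  106:101,97,110  110:99,89,88  114:100,93,98  118:108,123,189  122:174,202,245  126:247,247,247  130:247,247,247  134:247,247,247  138:247,247,247  142:202,217,246  146:115,137,212  150:102,99,113  154:102,95,92  158:102,97,104  162:113,127,188  166:183,204,244  170:246,246,247  174:247,247,247  178:244,242,241  182:240,239,236  186:246,245,245  190:247,247,247  194:247,247,247  198:247,247,247  scene
blue 5817 (556.5, 20.5) (166, 42) bench [0.8266 0.228 ] deck [ 0.3219 -0.1541]
blue 73 (319.5, 226.5) (60, 2) bench [0.6185 0.0332] deck [ 0.1854 -0.0012]
blue 614 (319.0, 266.5) (37, 36) bench [ 0.6194 -0.0034] deck [ 0.1549 -0.0009]
blue 519 (319.0, 320.5) (35, 32) bench [ 0.6212 -0.054 ] deck [ 0.1106 -0.001 ]
orange 641 (317.0, 369.5) (37, 32) bench [ 0.6209 -0.1011] deck [0.0666 0.0006]
```

View pics/final.png

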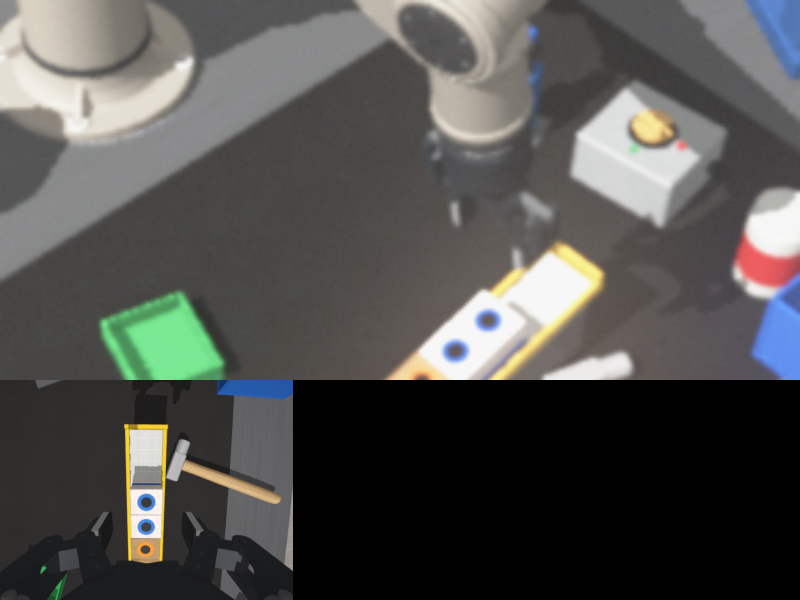

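The stock is right: old cartons at deck x 0.022 and 0.066, new ones at 0.111 and 0.155, all within 1 mm of the middle line, and L1 in the tray. Back to the screwdriver.

Call:
jog_arm:
  deltas:
    - [-0.0232, 0.0283, 0.005, -0.0475, 0, 0, 1]
    - [-0.0232, 0.0283, 0.005, -0.0475, 0, 0, 1]
    - [-0.0232, 0.0283, 0.005, -0.0475, 0, 0, 1]
    - [-0.0232, 0.0283, 0.005, -0.0475, 0, 0, 1]
    - [-0.0232, 0.0283, 0, 0, 0, 0.052, 1]
    - [-0.0232, 0.0283, 0, 0, 0, 0.052, 1]
    - [-0.0232, 0.0283, 0, 0, 0, 0.052, 1]
    - [-0.0232, 0.0283, 0, 0, 0, 0.052, 1]
    - [-0.0232, 0.0283, 0, 0, 0, 0.052, 1]
    - [-0.0232, 0.0283, 0, 0, 0, 0.052, 1]

```text
t: 35.15
eef_pos: [0.3846, 0.2829, 0.2559]
tool_rot: [-0.002, 0.572, 0.82, -0.002]
contact_force: [-0.1, -0.1, -0.4]
gripper_width: 1.001
grasp_force: 0.0
```

Call:
jog_arm:
  deltas:
    - [0, 0, -0.02, 0, 0, 0, 1]
    - [0, 0, -0.02, 0, 0, 0, 1]
    - [0, 0, 0, 0, 0, 0, 1]
    - [0, 0, 0, 0, 0, 0, 1]

```text
t: 35.55
eef_pos: [0.3858, 0.2822, 0.2165]
tool_rot: [-0.002, 0.573, 0.819, -0.002]
contact_force: [0.1, -0.2, 0.1]
gripper_width: 0.996
grasp_force: 0.0
```

```bash
python3 - <<'E'
from h import *
st()
c=snap('wrist')
hsv=cv2.cvtColor(c['img'],cv2.COLOR_RGB2HSV).astype(int)
m=(hsv[...,0]>100)&(hsv[...,0]<118)&(hsv[...,1]>150)&(hsv[...,2]>225);l,n=nd.label(m)
for i,o in enumerate(nd.find_objects(l),1):
    k=(l==i)
    if k.sum()>300:
        r=cv2.boxPoints(cv2.minAreaRect(np.argwhere(k)[:,::-1].astype(np.float32)));P=onz(c,r,.147);print(k.sum(),P.mean(0),P[:,:2].tolist())
E
```

```text
t 35.55 p [0.3858 0.2822 0.2165] yaw 110.06133000409939 z [-0.0059  0.0001 -1.    ] q [ 0.0339  0.33   -0.932   2.0024  0.3162  0.9656 -0.7062] F [ 0.1197 -0.2317  0.0624] T [ 0.0905 -0.016   0.0285] g 0.9956285529912634 0.0
1429 [0.3889 0.2819 0.147 ] [[0.38163295975844985, 0.2679585546666606], [0.37461618600368773, 0.2878907376259998], [0.39579567335299315, 0.29563166792637363], [0.4033956581817852, 0.27592337243980847]]
```

Call:
jog_arm:
  deltas:
    - [0.0033, 0, -0.02, 0, -0.006, 0, 1]
    - [0, 0, -0.025, 0, 0, 0, 1]
    - [0, 0, -0.025, 0, 0, 0, 1]
    - [0, 0, -0.0175, 0, 0, 0, 1]
    - [0, 0, 0, 0, 0, 0, 1]
    - [0, 0, 0, 0, 0, 0, 0]
    - [0, 0, 0, 0, 0, 0, 0]
    - [0, 0, 0, 0, 0, 0, 0]
    - [0, 0, 0, 0, 0, 0, 0]
    - [0, 0, 0, 0, 0, 0, 0]
  newtons: 80

```text
t: 36.6
eef_pos: [0.39, 0.2828, 0.1304]
tool_rot: [0.001, 0.573, 0.819, 0.001]
contact_force: [-0.5, -0.9, 6.6]
gripper_width: 0.293
grasp_force: 78.4
```

```bash
python3 - <<'E'
from h import *
st()
E
```

```text
t 36.6 p [0.39   0.2828 0.1304] yaw 110.02750994133248 z [ 0.0035  0.0012 -1.    ] q [-0.0663  0.4573 -0.8398  2.0772  0.4773  0.8028 -0.8463] F [-0.4908 -0.9068  6.6208] T [-0.2688  0.1076 -0.006 ] g 0.29256925710629933 78.41524958610535
```

Call:
jog_arm:
  deltas:
    - [0, 0, 0.02, 0, 0, 0, 0]
    - [0, 0, 0.03, 0, 0, 0, 0]
    - [0, 0, 0.03, 0, 0, 0, 0]
    - [0, 0, 0.03, 0, 0, 0, 0]
    - [0, 0, 0.02, 0, 0, 0, 0]
    - [0.0285, 0.0124, 0, 0, 0, -0.0384, 0]
    - [0.0285, 0.0124, 0, 0, 0, -0.0384, 0]
    - [0.0285, 0.0124, 0, 0, 0, -0.0384, 0]
    - [0.0285, 0.0124, 0, 0, 0, -0.0384, 0]
    - [0.0285, 0.0124, 0, 0, 0, -0.0384, 0]

```text
t: 37.6
eef_pos: [0.5331, 0.3446, 0.2591]
tool_rot: [0.001, 0.65, 0.76, 0.0]
contact_force: [0.5, 0.7, 0.1]
gripper_width: 0.293
grasp_force: 78.6
```

Call:
jog_arm:
  deltas:
    - [0, 0, -0.02, 0, 0, 0, 0]
    - [0, 0, -0.02, 0, 0, 0, 0]
    - [0, 0, 0, 0, 0, 0, 0]
    - [0, 0, 0, 0, 0, 0, 0]
    - [0, 0, 0, 0, 0, 0, 0]

```text
t: 38.1
eef_pos: [0.5323, 0.345, 0.2208]
tool_rot: [0.001, 0.649, 0.761, 0.002]
contact_force: [-0.6, -0.1, -0.9]
gripper_width: 0.293
grasp_force: 78.8
```

```bash
python3 - <<'E'
from h import *
st()
E
```

```text
t 38.1 p [0.5323 0.345  0.2208] yaw 99.04265719300788 z [ 0.0035  0.0014 -1.    ] q [-0.1104  0.5612 -0.7962  1.6525  0.44    1.112  -0.8699] F [-0.6192 -0.0663 -0.9288] T [0.034  0.0092 0.0257] g 0.2925314935873154 78.84358048439026
```

Call:
jog_arm:
  deltas:
    - [0, 0, -0.01, 0, 0, 0, 0]
    - [0, 0, -0.01, 0, 0, 0, 0]
    - [0, 0, -0.002, 0, 0, 0, 0]
    - [0, 0, -0.002, 0, 0, 0, 0]
    - [0, 0, 0, 0, 0, 0, 0]
    - [0, 0, 0, 0, 0, 0, 0]

```text
t: 38.7
eef_pos: [0.5321, 0.3446, 0.1957]
tool_rot: [0.001, 0.649, 0.761, 0.001]
contact_force: [-0.7, -0.0, -1.1]
gripper_width: 0.296
grasp_force: 78.9
```

Call:
jog_arm:
  deltas:
    - [0, 0, -0.002, 0, 0, 0, 0]
    - [0, 0, 0, 0, 0, 0, 0]
    - [0, 0, 0, 0, 0, 0, 0]

```text
t: 39.0
eef_pos: [0.532, 0.3445, 0.1936]
tool_rot: [0.001, 0.649, 0.761, 0.001]
contact_force: [0.1, 0.3, -1.5]
gripper_width: 0.295
grasp_force: 78.9
```

Call:
jog_arm:
  deltas:
    - [0, 0, -0.002, 0, 0, 0, 0]
    - [0, 0, 0, 0, 0, 0, 0]
    - [0, 0, 0, 0, 0, 0, 0]

```text
t: 39.3
eef_pos: [0.5322, 0.3449, 0.1932]
tool_rot: [0.001, 0.649, 0.761, 0.001]
contact_force: [-2.0, -1.7, 8.8]
gripper_width: 0.295
grasp_force: 80.1
```

Seated on the slot floor as predicted. Turning clockwise.

Call:
jog_arm:
  deltas:
    - [0, 0, 0.001, 0, 0, -0.08, 0]
    - [0, 0, 0, 0, 0, -0.08, 0]
    - [0, 0, 0, 0, 0, -0.08, 0]
    - [0, 0, 0, 0, 0, -0.08, 0]
    - [0, 0, 0, 0, 0, -0.08, 0]
    - [0, 0, 0, 0, 0, -0.08, 0]
    - [0, 0, 0, 0, 0, -0.08, 0]
    - [0, 0, 0, 0, 0, -0.08, 0]
    - [0, 0, 0, 0, 0, -0.08, 0]
    - [0, 0, 0, 0, 0, -0.08, 0]

```text
t: 40.3
eef_pos: [0.5324, 0.3447, 0.1934]
tool_rot: [0.001, 0.895, 0.446, 0.001]
contact_force: [-0.0, -1.8, 2.5]
gripper_width: 0.294
grasp_force: 79.4
```

Call:
jog_arm:
  deltas:
    - [0, 0, 0, 0, 0, -0.08, 0]
    - [0, 0, 0, 0, 0, -0.08, 0]
    - [0, 0, 0, 0, 0, -0.08, 0]
    - [0, 0, 0, 0, 0, -0.08, 0]
    - [0, 0, 0, 0, 0, -0.08, 0]
    - [0, 0, 0, 0, 0, -0.08, 0]
    - [0, 0, 0, 0, 0, -0.08, 0]
    - [0, 0, 0, 0, 0, -0.08, 0]
    - [0, 0, 0, 0, 0, -0.08, 0]
    - [0, 0, 0, 0, 0, 0, 0]

```text
t: 41.3
eef_pos: [0.5322, 0.3443, 0.1933]
tool_rot: [0.002, 0.995, 0.104, 0.0]
contact_force: [-1.9, -2.4, 5.2]
gripper_width: 0.291
grasp_force: 79.5
```

```bash
python3 - <<'E'
from h import *
st()
E
```

```text
t 41.3 p [0.5322 0.3443 0.1933] yaw 11.915950250077502 z [ 0.0013 -0.003  -1.    ] q [-0.3513  0.5072 -0.4412  1.6917  0.2527  1.0002 -2.2445] F [-1.8998 -2.3797  5.2477] T [-0.7683  0.374   0.0154] g 0.2913426366712466 79.46136832237244
```

Call:
jog_arm:
  deltas:
    - [0, 0, 0, 0, 0, -0.05, 0]
    - [0, 0, 0, 0, 0, -0.05, 0]
    - [0, 0, 0, 0, 0, 0, 0]
    - [0, 0, 0, 0, 0, 0, 0]

```text
t: 41.7
eef_pos: [0.5322, 0.3443, 0.1933]
tool_rot: [0.001, 0.998, 0.055, 0.0]
contact_force: [-1.4, -2.1, 5.2]
gripper_width: 0.294
grasp_force: 79.7
```

```bash
python3 - <<'E'
from h import *
st()
E
```

```text
t 41.7 p [0.5322 0.3443 0.1933] yaw 6.3522024530957735 z [ 0.0008 -0.0029 -1.    ] q [-0.3662  0.5039 -0.4201  1.6926  0.2398  0.9973 -2.3312] F [-1.4356 -2.1202  5.1525] T [-0.8601  0.3978  0.0357] g 0.2935266631477933 79.71580982208252
```

Call:
jog_arm:
  deltas:
    - [0, 0, 0, 0, 0, -0.05, 0]
    - [0, 0, 0, 0, 0, -0.05, 0]
    - [0, 0, 0, 0, 0, -0.05, 0]
    - [0, 0, 0, 0, 0, -0.03, 0]
    - [0, 0, 0, 0, 0, 0, 0]
    - [0, 0, 0, 0, 0, 0, 0]

```text
t: 42.3
eef_pos: [0.5321, 0.3442, 0.1933]
tool_rot: [0.002, 0.999, -0.035, 0.0]
contact_force: [-3.1, -2.6, 6.6]
gripper_width: 0.295
grasp_force: 79.8
```

```bash
python3 - <<'E'
from h import *
st()
E
```

```text
t 42.3 p [0.5321 0.3442 0.1933] yaw -3.9561706413796927 z [ 0.0002 -0.0031 -1.    ] q [-0.3947  0.4979 -0.3802  1.6945  0.2162  0.9924 -2.492 ] F [-3.0546 -2.6098  6.5513] T [-0.9094  0.512   0.0631] g 0.2954881991705015 79.77866649627686
```

Call:
jog_arm:
  deltas:
    - [0, 0, 0, 0, 0, -0.04, 0]
    - [0, 0, 0, 0, 0, -0.04, 0]
    - [0, 0, 0, 0, 0, 0, 0]
    - [0, 0, 0, 0, 0, 0, 0]

```text
t: 42.7
eef_pos: [0.532, 0.3443, 0.1933]
tool_rot: [0.001, 0.997, -0.074, 0.0]
contact_force: [-1.1, -2.8, 6.0]
gripper_width: 0.296
grasp_force: 79.8
```

```bash
python3 - <<'E'
from h import *
st()
E
```

```text
t 42.7 p [0.532  0.3443 0.1933] yaw -8.526895635933327 z [-0.     -0.0029 -1.    ] q [-0.4074  0.4955 -0.3627  1.6953  0.2057  0.9901 -2.5635] F [-1.0844 -2.8344  5.9674] T [-0.8331  0.5464  0.1199] g 0.2956636490239348 79.76444721221924
```

Call:
jog_arm:
  deltas:
    - [0, 0, 0, 0, 0, -0.04, 0]
    - [0, 0, 0, 0, 0, 0, 0]
    - [0, 0, 0, 0, 0, 0, 0]

```text
t: 43.0
eef_pos: [0.532, 0.3444, 0.1933]
tool_rot: [0.001, 0.996, -0.094, 0.0]
contact_force: [-2.4, -2.2, 5.6]
gripper_width: 0.295
grasp_force: 79.7
```

```bash
python3 - <<'E'
from h import *
st()
E
```

```text
t 43.0 p [0.532  0.3444 0.1933] yaw -10.811427839283288 z [-0.0002 -0.0029 -1.    ] q [-0.4137  0.4943 -0.3539  1.6958  0.2006  0.9892 -2.5992] F [-2.4397 -2.1801  5.587 ] T [-0.7711  0.5223  0.2026] g 0.2954674788577427 79.74969863891602
```

Call:
jog_arm:
  deltas:
    - [0, 0, 0, 0, 0, 0.06, 0]
    - [0, 0, 0, 0, 0, 0.06, 0]
    - [0, 0, 0, 0, 0, 0.06, 0]
    - [0, 0, 0.02, 0, 0, 0, 0]
    - [0, 0, 0.03, 0, 0, 0, 0]
    - [0, 0, 0.03, 0, 0, 0, 0]
    - [0, 0, 0, 0, 0, 0, 0]

```text
t: 43.7
eef_pos: [0.5336, 0.3465, 0.2771]
tool_rot: [-0.001, 1.0, -0.005, 0.003]
contact_force: [0.1, 0.0, -0.6]
gripper_width: 0.297
grasp_force: 79.0
```

```bash
python3 - <<'E'
from h import *
st()
# slot angle: darkest line through rotor centre, side camera (2D search over centre)
for n,c0 in (('side',(.529,.3485)),('scene',(.5345,.341))):
    c=snap(n,'f_%s.png'%n); g=cv2.cvtColor(c['img'],cv2.COLOR_RGB2GRAY).astype(np.float32); best=[]
    r=np.r_[np.linspace(-.017,-.003,12),np.linspace(.003,.017,12)]
    for a in np.arange(-110,70,2):
        v=np.radians(a)
        for off in np.arange(-.004,.0041,.001):
            ctr=np.array(c0)+off*np.array([-np.sin(v),np.cos(v)])
            P=np.c_[ctr[0]+r*np.cos(v),ctr[1]+r*np.sin(v),np.full(len(r),.077)]
            u=proj(c,P).astype(np.float32); best.append((cv2.remap(g,u[:,0],u[:,1],1).mean(),a,off))
    best.sort(); print(n,best[:4])
E
```

```text
t 43.7 p [0.5336 0.3465 0.2771] yaw -0.5206494141870486 z [ 0.0062  0.0028 -1.    ] q [-0.3721  0.4221 -0.4102  1.6095  0.183   1.1413 -2.4055] F [ 0.0987  0.022  -0.6091] T [ 0.0533 -0.0731  0.0239] g 0.29666449304070963 79.01484847068787
side [(np.float32(147.17363), np.int64(-82), np.float64(0.001)), (np.float32(148.24089), np.int64(-84), np.float64(0.001)), (np.float32(149.00871), np.int64(-80), np.float64(0.001)), (np.float32(151.20728), np.int64(-86), np.float64(0.001))]
scene [(np.float32(177.49153), np.int64(-80), np.float64(-0.003)), (np.float32(177.57849), np.int64(-78), np.float64(-0.003)), (np.float32(177.90576), np.int64(-78), np.float64(-0.002)), (np.float32(177.97188), np.int64(-82), np.float64(-0.003))]
```

The moment hit 0.20 at the stop and the slot measures about −81°, the green stop. I'll return the driver to its stand, with the handle square at yaw 20°.

Call:
jog_arm:
  deltas:
    - [-0.0285, -0.0127, 0, 0, 0, 0.0716, 0]
    - [-0.0285, -0.0127, 0, 0, 0, 0.0716, 0]
    - [-0.0285, -0.0127, 0, 0, 0, 0.0716, 0]
    - [-0.0285, -0.0127, 0, 0, 0, 0.0716, 0]
    - [-0.0285, -0.0127, 0, 0, 0, 0.0716, 0]
    - [0, 0, 0, 0, 0, 0, 0]
    - [0, 0, 0, 0, 0, 0, 0]
    - [0, 0, 0, 0, 0, 0, 0]

```text
t: 44.6
eef_pos: [0.3901, 0.2811, 0.272]
tool_rot: [0.001, 0.985, 0.172, -0.0]
contact_force: [-0.4, -0.2, -1.0]
gripper_width: 0.29
grasp_force: 79.0
```

```bash
python3 - <<'E'
from h import *
st()
E
```

```text
t 44.6 p [0.3901 0.2811 0.272 ] yaw 19.826890581367856 z [ 0.0003 -0.0022 -1.    ] q [-0.2779  0.1774 -0.5307  1.9538  0.1058  1.0383 -2.0805] F [-0.4063 -0.2029 -0.9781] T [0.0569 0.0164 0.0393] g 0.2902330313359533 78.9865243434906
```

Call:
jog_arm:
  deltas:
    - [0, 0.001, -0.02, 0, 0, 0, 0]
    - [0, 0, -0.025, 0, 0, 0, 0]
    - [0, 0, -0.025, 0, 0, 0, 0]
    - [0, 0, -0.025, 0, 0, 0, 0]
    - [0, 0, -0.025, 0, 0, 0, 0]
    - [0, 0, -0.014, 0, 0, 0, 0]
    - [0, 0, -0.004, 0, 0, 0, 0]
    - [0, 0, 0, 0, 0, 0, 0]
    - [0, 0, 0, 0, 0, 0, 0]

```text
t: 45.5
eef_pos: [0.3902, 0.2827, 0.1355]
tool_rot: [0.001, 0.985, 0.172, 0.001]
contact_force: [0.0, 0.3, 0.1]
gripper_width: 0.296
grasp_force: 79.0
```

```bash
python3 - <<'E'
from h import *
st()
E
```

```text
t 45.5 p [0.3902 0.2827 0.1355] yaw 19.84826314094005 z [ 0.0021 -0.001  -1.    ] q [-0.345   0.3642 -0.4895  2.0884  0.2533  0.744  -2.2193] F [0.0171 0.2745 0.1395] T [ 0.0115 -0.0138  0.0029] g 0.29602473951197744 78.98024797439575
```

Call:
jog_arm:
  deltas:
    - [0, 0, -0.003, 0, 0, 0, 0]
    - [0, 0, -0.002, 0, 0, 0, 0]
    - [0, 0, 0, 0, 0, 0, 0]
    - [0, 0, 0, 0, 0, 0, 1]
    - [0, 0, 0, 0, 0, 0, 1]
    - [0, 0, 0, 0, 0, 0, 1]
    - [0, 0, 0, 0, 0, 0, 1]
    - [0, 0, 0.02, 0, 0, 0, 1]
    - [0, 0, 0.04, 0, 0, 0, 1]
    - [0, 0, 0.05, 0, 0, 0, 1]

```text
t: 46.5
eef_pos: [0.3884, 0.2811, 0.2393]
tool_rot: [0.002, 0.985, 0.173, -0.002]
contact_force: [1.7, 0.7, 0.3]
gripper_width: 0.996
grasp_force: 0.0
```

Call:
jog_arm:
  deltas:
    - [0, 0, 0.03, 0, 0, 0, 1]
    - [0, 0, 0, 0, 0, 0, 1]
    - [0, 0, 0, 0, 0, 0, 1]
    - [0, 0, 0, 0, 0, 0, 1]
    - [0, 0, 0, 0, 0, 0, 1]

```text
t: 47.0
eef_pos: [0.3889, 0.2814, 0.2681]
tool_rot: [0.002, 0.985, 0.172, -0.001]
contact_force: [-0.5, 0.4, 0.8]
gripper_width: 0.998
grasp_force: 0.0
```

```bash
python3 - <<'E'
from h import *
st()
c=snap('wrist')
hsv=cv2.cvtColor(c['img'],cv2.COLOR_RGB2HSV).astype(int)
m=(hsv[...,0]>100)&(hsv[...,0]<118)&(hsv[...,1]>150)&(hsv[...,2]>225);l,n=nd.label(m)
for i,o in enumerate(nd.find_objects(l),1):
    k=(l==i)
    if k.sum()>200:
        r=cv2.boxPoints(cv2.minAreaRect(np.argwhere(k)[:,::-1].astype(np.float32)));P=onz(c,r,.147);print(k.sum(),P.mean(0),np.linalg.norm(P[1]-P[0]),np.linalg.norm(P[2]-P[1]))
prof('scene',.014,.17)
c=snap('scene');blobs(c,'orange',10)
E
```

```text
t 47.0 p [0.3889 0.2814 0.2681] yaw 19.864766261622375 z [-0.0016 -0.0037 -1.    ] q [-0.2729  0.1829 -0.5399  1.9583  0.1107  1.0326 -2.0868] F [-0.4684  0.3501  0.8189] T [ 0.0386  0.0041 -0.0381] g 0.9981715039479143 0.0
981 [0.3904 0.2809 0.147 ] 0.02317174354264818 0.022040809170808785
14:241,172,109  18:136,100,83  22:94,83,79  26:114,90,81  30:228,150,101  34:247,210,133  38:247,220,156  42:244,217,166  46:244,221,171  50:247,222,163  54:247,216,141  58:234,170,112  62:147,107,89  66:104,91,86  70:120,97,88  74:227,152,106  78:247,211,136  82:247,223,166  86:247,240,223  90:247,247,247  94:247,247,247  98:195,213,246  102:118,139,212  106:103,97,111  110:104,93,91  114:104,95,99  118:112,126,193  122:178,206,246  126:247,247,247  130:247,247,247  134:247,247,247  138:247,247,247  142:206,220,246  146:120,143,216  150:106,102,116  154:105,96,93  158:107,100,107  162:117,130,191  166:185,206,245  scene
orange 141 (95.5, 23.0) (12, 25) bench [-0.6529 -0.0505] deck [0.1114 1.1966]
orange 14 (234.0, 280.0) (7, 7) bench [ 0.5104 -0.3498] deck [-0.1998  0.1238]
orange 27 (240.0, 296.0) (15, 7) bench [ 0.557  -0.3676] deck [-0.2185  0.0795]
orange 858 (149.0, 374.0) (45, 61) bench [ 0.581  -0.6447] deck [-0.4972  0.0925]
orange 278 (161.0, 385.5) (49, 50) bench [ 0.6219 -0.6403] deck [-0.4942  0.0492]
```

The driver stands upright in its stand, the lane and tray are correct and the selector is at green. Handing in.

```bash
python3 -c "
from station import bot
print(bot.hand_in())"
```

```text
the job is handed in; nothing more can be done
None
```

The job is handed in, but the hand-in call returned no verdict. By my last measurements the selector is back at the green stop, the oldest carton is in the green tray, both new cartons are in the lane behind the two remaining old ones, and the screwdriver stands upright in its stand.

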